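Hang the lift-off glass door on the spice cupboard

TASK

Lift the little glass door out of the drying rack and hang it back on the counter spice cupboard: with the door standing open, lower it gently, without forcing, until both hinge knuckles are fully home over their two upright pins. Then swing the door shut against its stop pads and let go, leaving the other kitchen things and the cupboard unharmed where they are.

Things in the scene. Friction and masses are not known exactly. Their poses are not given: they have to be found in the camera images.
- door_center (a point): middle of the loose door: glazed wooden frame 130 mm wide (its y), 200 high (its z), 14 thick (its x), about 0.35 kg, upright. Its solid top rail is the uppermost 35 mm: pinch it firmly across the thickness from above. Outer face is -x, with a small knob 16 mm proud at half height near the free edge; hinge side is +y. Hung and shut, its axes are parallel to the cupboard's
- low_knuckle (a point): on the door: centre of the underside (mouth) of the lower hinge knuckle, an upright steel tube 22 mm outside diameter, 10.5 mm bore, 20 mm long, open at both ends; 77 mm to door +y and 70 mm below door_center. Axes as the door's
- high_knuckle (a point): the same for the upper knuckle, an equal tube 120 mm straight above the lower one
- free_edge (a point): on the door: middle of its free upright edge, 65 mm to door -y of door_center, same height. Opening turns the hung door clockwise seen from above (this edge goes to the cupboard's -x): 90 degrees open = door yaw is cupboard yaw minus 90 degrees. The hung door swings freely and stays where it is left
- cupboard: fixed wooden spice cupboard 200 wide (y) x 110 deep (x) x 215 mm high, open front facing its -x; origin centre of underside, on the counter. Two rubber stop pads on its front at the -y side: shut, the hung door rests on them, its middle plane 70 mm in front of the origin, in line with the pins
- low_pin (a point): on the cupboard, axes as its: mark for the lower pin, level with the shoulder where the knuckle's underside rests when home; 70 mm to -x and 52 mm to +y of the cupboard's origin, 42 mm up. Pin: steel, upright, 8 mm diameter, 16 mm tall, its tip bevelled 1 mm. The strip with both pins is clamped rigidly by hand anywhere from 4 to 32 mm to +y of the mark (same x, z): find it by sight or feel
- high_pin (a point): the same mark for the upper pin, 120 mm straight above the lower one; the upper pin is equal to and straight above the lower pin. The door hung home has its bottom edge 12 mm and its top edge 212 mm above the counter
- rack: fixed wooden drying rack: board 100 (x) x 190 (y) x 14 mm with upright 50 mm dowels in pairs; the door starts upright on the board in the 17 mm wide middle gap, its plane along the rack's y, knuckles towards the rack's -y. Origin centre of underside
- griddle: bystander: ribbed cast griddle plate, 220 x 220 x 18 mm with two side ears, lying flat; origin centre of underside
- spatula: bystander: silicone spatula, 280 mm long, 12 mm thick, lying flat; origin on its underside near its middle, x along it towards the blade
- tongs: bystander: pair of steel tongs, 260 mm long, 100 mm across, 14 mm thick, lying flat; origin centre of underside, x towards the tips
- egg_cup: bystander: white porcelain egg cup, 48 mm diameter, 60 mm high; origin centre of underside
- spice_tin: bystander: round steel tin with twist cap, 54 mm diameter, 85 mm high; origin centre of underside
- mug: bystander: white mug, 80 mm diameter, 90 mm high; origin centre of underside
- salt_jar: bystander: glass jar with steel lid, 60 mm diameter, 100 mm high; origin centre of underside
Mind the look-alikes: they are no part of the job. What is meant by the part that bears door_center is not blue, and is the smaller of those in its own colour. Leave any turquoise look-alike of the cupboard alone.

How it is judged:
By the outcome, as a careful person would: the job done as asked, in the order asked, and still so for the second after the job is handed in, with the robot touching nothing.
It also fails if it takes over 72 s, if anything falls off the work surface, if the arm or the gripper's body presses on something with over 40 N, if the wrist force passes 120 N, or if a joint passes its speed limit or range.

ROBOT

A 7-joint arm with a two-finger parallel gripper is mounted at the origin on the work surface. World frame = base frame: x ahead of the robot, y to its left, z up, the work surface at z = 0. Lengths are in m, angles in rad, forces in N, time in s.
With the tool pointing down it reaches from about 0.425 to 0.825 m from the base axis. Payload 3.6 kg.
Tool frame: the origin (TCP) lies midway between the tips of the shut fingers; the grasp point (between the pads) lies 19 mm behind it; z points along the fingers, y is the direction in which the jaws open and shut (so a half turn about z gives the same grasp; the last joint's range is limited). The gripper opens to 85 mm and grips with 20 to 120 N. Pads are 22 mm wide; open, the fingers measure 114 mm over their backs; the gripper's body (76 mm by 85 mm) begins 54 mm behind the grasp point. The pads swing forward as they close: fully open they stand 13 mm farther back than shut.
Start: joints at [1.083, 0.615, -0.013, 1.423, 0.008, 1.103, -0.04], TCP at [0.29, -0.582, 0.205] pointing down, gripper open.
Joint ranges: [-3.12, 3.12], [-0.3, 2.06], [-1.34, 1.32], [0.26, 2.42], [-1.36, 4.5], [0.01, 1.98], [-2.84, 2.84]. Speed limits (rad/s): [2.79, 2.79, 3.14, 3.14, 3.14, 3.14, 3.14].

INTERFACE

Orientations are given as a unit quaternion [w, x, y, z].
In Python, from plant import manip, imaging, ticket gives the robot as it stands. The module is installed in compiled form; this text tells all that it offers.
- The arm moves only by the tool play_rows, never from a script. Its argument "commands" is a list of rows, each an object of numbers: "tx", "ty", "tz": the shift along the tool's x, y, z in m; "spin": the turn about the tool's z in rad; "hand": the closure in counts, from 0 (fully open) to 255 (shut). A call has 1 to 5 rows; each row is the pose to reach, as a shift and turn from the pose commanded when the call began, along the tool's axes at that moment; what a row does not reach only later rows make up. A row lasts 1/12 s, in which the tool goes at most 41.7 mm and 7.16 degrees, less where a joint would pass 70% of its speed; a pose out of reach is approached as far as the arm can. A call with a gripper value outside its range is refused whole. The fingers move at their own pace and stop on an object; "force" is the grip in N (left out, the last holds). Time passes only in rows, so rows that repeat a pose let the fingers close. It gives the time, the measured TCP pose, the force and the opening at its end, in the units of the state.
- manip.state(): the state, without advancing time (a new reading comes with each control period).
- imaging.camera(name): name is "side" or "top"; returns the picture (384x512x3 uint8, red, green, blue); there is no depth.
- imaging.camera_model(name): a dict with "mtx" (3x3 intrinsics, pixels), "k1" (the pictures are not rectified: a ray, as slopes to the right and down, at radius r is drawn at 1 + k1 r^2 times it, then the intrinsics apply), "world_from_camera" (4x4, takes a point from camera to world coordinates). Camera axes: x right, y up, looking along -z (the intrinsics and any distortion apply to the point x, -y, -z); pixel columns grow to the right and rows downward; lengths in m; the calibration is good to about 2 mm. A picture is of the moment at which its call begins. camera_model takes no time and is no camera call.
- ticket.hand_in(): hands the job in, once; it reports no verdict.
The state is a dict: "clock": time; "joints": joint angles; "joint_velocities": joint speeds; "joint_efforts": joint torques, N m; "tcp_pos": TCP position; "ee_rot": TCP orientation; "contact_force": force on the tool from outside, world axes, zero at the start; "ft_torque": the same for the moment, N m; "grip_width": finger opening in m.
Only numpy, scipy, OpenCV 4.12 (cv2) and the standard library are available. Lean on these libraries where they do the work, as an engineer would, in place of code of your own. Each camera call takes 0.05 s, during which the arm holds its last target.

## Working session

There is one attempt and no reset: what is moved stays moved. The work goes in short steps, Python scripts to look and compute and a tool call to move; the robot and the scene stay as the last step left them, time stands still between calls to the robot, and variables do not carry over. Pictures are saved under pics/ and viewed, and the job is handed in when it is done.

Besides the shell and the picture viewer there is one more tool, called after "Call:" as name([rows], argument=value, ...), one row to a line, values as JSON. play_rows: Moves the arm, as the interface text tells. Its arguments: {"type":"object","properties":{"commands":{"type":"array"},"force":{"type":"number"}},"required":["commands"]}

```bash
mkdir -p pics; ls; python3 - <<'E'
from plant import manip, imaging, ticket
import cv2,numpy as np
for n in ("side","top"):
    im=imaging.camera(n); cv2.imwrite(f"pics/{n}0.png",cv2.cvtColor(im,cv2.COLOR_RGB2BGR))
    print(n,imaging.camera_model(n))
print(manip.state())
E
```

```text
pics
side {'mtx': array([[414.20700663,   0.        , 246.67466797],
       [  0.        , 414.20700663, 193.99989442],
       [  0.        ,   0.        ,   1.        ]]), 'k1': 0.023982131318748854, 'world_from_camera': array([[ 0.9885404 ,  0.0764368 , -0.13017412,  0.39028018],
       [-0.14923473,  0.62470981, -0.76646373, -1.08477244],
       [ 0.02273502,  0.77710686,  0.62895791,  1.01375047],
       [ 0.        ,  0.        ,  0.        ,  1.        ]])}
top {'mtx': array([[383.8748221 ,   0.        , 256.91219068],
       [  0.        , 383.8748221 , 197.90373451],
       [  0.        ,   0.        ,   1.        ]]), 'k1': -0.0689621753884415, 'world_from_camera': array([[-1.15366635e-04,  9.97164995e-01, -7.52459953e-02,
         4.36026363e-01],
       [-9.99955109e-01,  5.97886559e-04,  9.45635713e-03,
         4.59051382e-02],
       [ 9.47453688e-03,  7.52437083e-02,  9.97120162e-01,
         1.49607291e+00],
       [ 0.00000000e+00,  0.00000000e+00,  0.00000000e+00,
         1.00000000e+00]])}
{'clock': 0.1, 'joints': array([ 1.08249564,  0.61579864, -0.0125952 ,  1.42472949,  0.00813088,
        1.10341295, -0.04040118]), 'joint_velocities': array([ 1.79397089e-03, -2.26162677e-03, -4.86311893e-04, -4.07152036e-03,
       -1.57530894e-03,  8.90277281e-06,  1.60670928e-03]), 'joint_efforts': array([ 1.00720310e-03, -4.70383573e+01,  2.59935530e-01, -1.71571380e+01,
        1.00446772e-02,  5.84993191e-03, -1.46040014e-05]), 'tcp_pos': array([ 0.28927349, -0.58125088,  0.20377266]), 'ee_rot': array([-1.11006416e-03,  9.73453147e-01,  2.28883487e-01, -2.96047078e-04]), 'contact_force': array([0.74054864, 0.03020672, 0.20934277]), 'ft_torque': array([-0.03372371,  0.0275554 , -0.02653286]), 'grip_width': 0.08555632183324544}
```

View pics/side0.png

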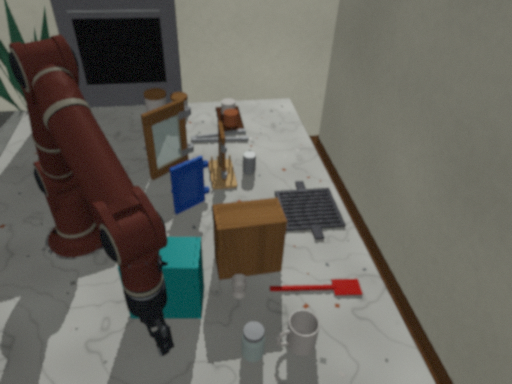

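View pics/top0.png

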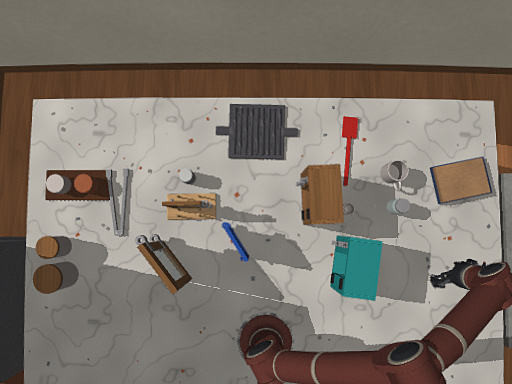

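```bash
cat > h.py <<'E'
from plant import manip, imaging, ticket
import cv2,numpy as np
from scipy.optimize import least_squares
from scipy.spatial.transform import Rotation as R
M={n:imaging.camera_model(n) for n in("side","top")}
def ray(n,u,v):
    m=M[n];K=m["mtx"]
    d=np.array([(u-K[0,2])/K[0,0],(v-K[1,2])/K[1,1]])
    s=d.copy()
    for _ in range(20): s=d/(1+m["k1"]*(s@s))
    T=m["world_from_camera"]
    w=T[:3,:3]@np.array([s[0],-s[1],-1]); return T[:3,3],w
def atz(n,u,v,z):
    o,w=ray(n,u,v); return o+w*(z-o[2])/w[2]
def proj(n,P):
    m=M[n];K=m["mtx"];T=m["world_from_camera"]
    c=(np.atleast_2d(P)-T[:3,3])@T[:3,:3]
    s=np.c_[c[:,0]/-c[:,2],-c[:,1]/-c[:,2]]
    s=s*(1+m["k1"]*(s**2).sum(1))[:,None]
    return np.c_[s[:,0]*K[0,0]+K[0,2],s[:,1]*K[1,1]+K[1,2]]
def tri(a,b):
    (o1,d1),(o2,d2)=ray("side",*a),ray("top",*b)
    A=np.c_[d1,-d2];t=np.linalg.lstsq(A,o2-o1,rcond=None)[0]
    p,q=o1+d1*t[0],o2+d2*t[1];return (p+q)/2,np.linalg.norm(p-q)
def shot(n,name,box=None,f=1,im=None):
    im=imaging.camera(n) if im is None else im
    cv2.imwrite(f"pics/{name}_full.png",cv2.cvtColor(im,cv2.COLOR_RGB2BGR))
    crop(name,box,f)
def crop(src,box,f,out=None):
    im=cv2.imread(f"pics/{src}_full.png")
    if box: im=im[box[1]:box[3],box[0]:box[2]]
    cv2.imwrite(f"pics/{out or src}.png",cv2.resize(im,None,fx=f,fy=f,interpolation=cv2.INTER_CUBIC))
E
cp pics/side0.png pics/side0_full.png; cp pics/top0.png pics/top0_full.png
python3 - <<'E'
from h import *
crop("top0",(120,160,260,300),5.7/1.4,"a")
crop("side0",(130,80,290,290),2.8,"b")
crop("top0",(280,150,430,310),3.7,"c")
E
```

```text
(no output)
```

View pics/a.png

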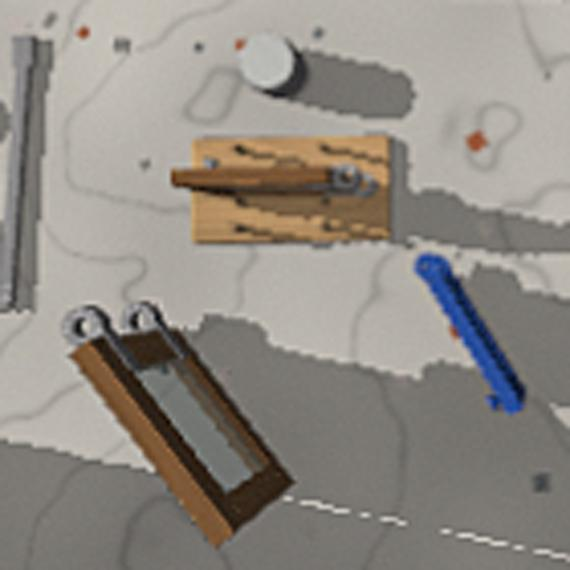

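View pics/b.png

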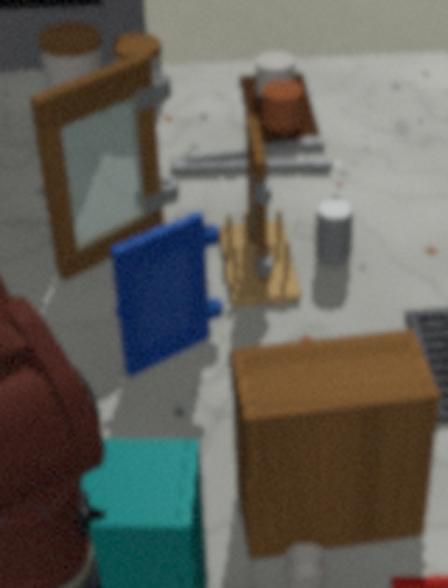

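View pics/c.png

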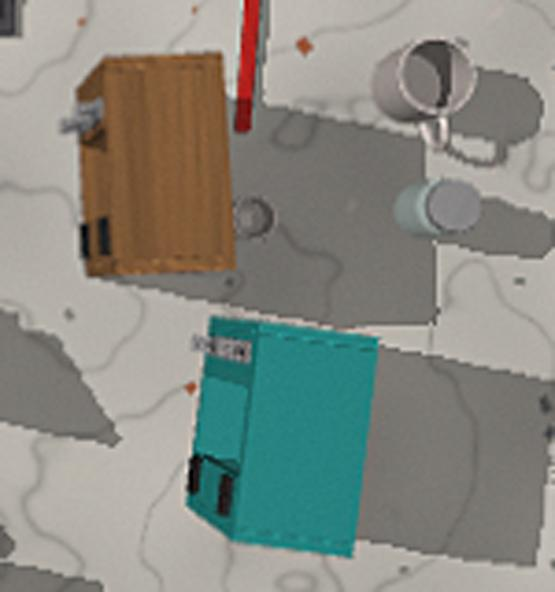

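```bash

python3 - <<'E'
from h import *
crop("top0",(290,155,360,235),8,"a")
crop("side0",(200,180,300,290),6,"b")
crop("side0",(190,85,260,205),5,"c")
crop("top0",(155,185,230,230),10,"d")
E
```

```text
(no output)
```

View pics/a.png

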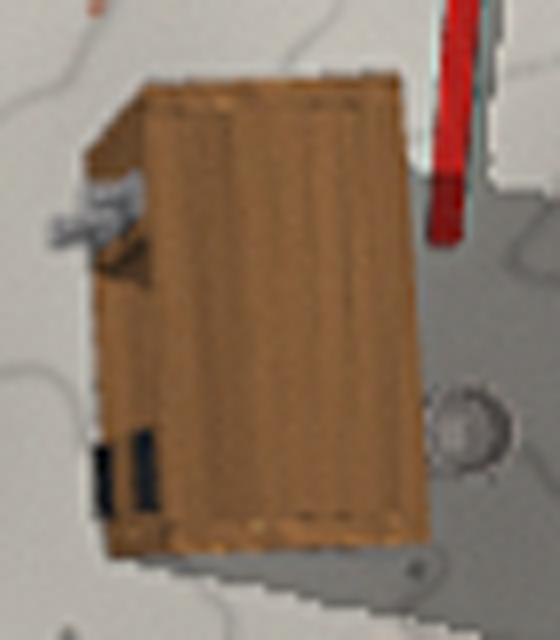

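View pics/b.png

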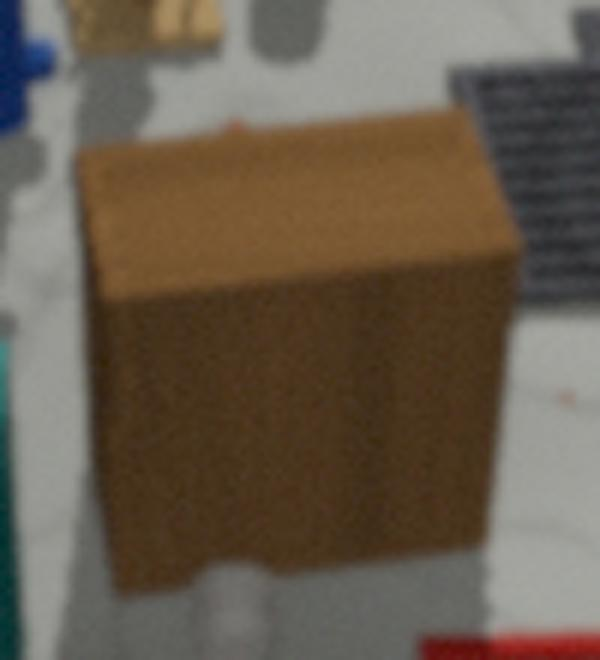

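View pics/c.png

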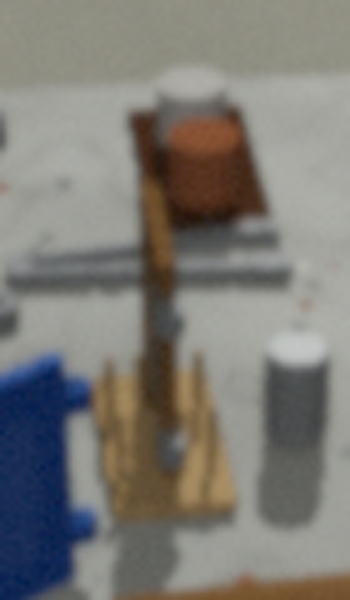

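View pics/d.png

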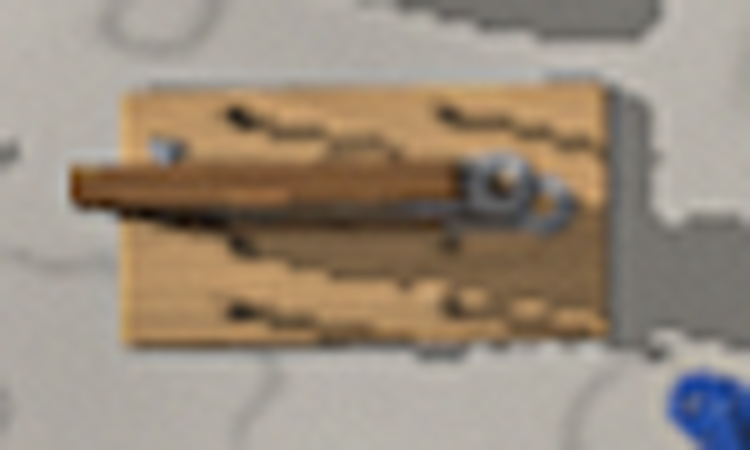

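```bash

cat > fit.py <<'E'
from h import *
def px(c,r,x0,y0,f): return (x0+(c+.5)/f-.5, y0+(r+.5)/f-.5)
def fit(obs,p0):
    def res(p):
        c,s=np.cos(p[2]),np.sin(p[2]); o=[]
        for n,P,uv in obs:
            W=[p[0]+c*P[0]-s*P[1],p[1]+s*P[0]+c*P[1],P[2]]
            o.append(proj(n,W)[0]-uv)
        return np.concatenate(o)
    r=least_squares(res,p0,loss="soft_l1"); return r.x,r.fun.reshape(-1,2)
a=lambda c,r:px(c,r,290,155,8)
b=lambda c,r:px(c,r,200,180,6)
T=.215
obs=[("top",(-.055,.1,T),a(148,86)),("top",(.055,.1,T),a(401,73)),("top",(.055,-.1,T),a(431,545)),
("top",(-.055,-.1,0),a(110,557)),("top",(-.055,.1,0),a(86,158)),
("side",(-.055,-.1,T),b(79,150)),("side",(-.055,.1,T),b(466,107)),("side",(.055,.1,T),b(522,250)),("side",(.055,-.1,T),b(103,302)),
("side",(.055,-.1,0),b(118,597)),("side",(.055,.1,0),b(487,546))]
d=lambda c,r:px(c,r,155,185,10)
e=lambda c,r:px(c,r,190,85,5)
Z=.114
obd=[("top",(.007,-.065,Z+.1),d(72,207)),("top",(-.007,-.065,Z+.1),d(70,165)),("top",(0,.077,Z+.07),d(498,183)),("top",(0,.077,Z-.05),d(549,203)),
("side",(0,.077,Z+.06),e(167,322)),("side",(0,.077,Z-.06),e(173,450))]
orr=[("top",(.05,-.095,.014),d(607,82)),("top",(.05,.095,.014),d(122,90)),("top",(-.05,.095,.014),d(122,347)),("top",(-.05,-.095,.014),d(607,345)),
("side",(.05,-.095,.014),e(235,500)),("side",(-.05,-.095,.014),e(117,508))]
if __name__=="__main__":
    for nm,o,p in(("cup",obs,[.5,-.2,-1.57]),("door",obd,[.45,.2,3.14]),("rack",orr,[.45,.2,0])):
        for sel in("both","top","side"):
            x,f=fit([q for q in o if sel in("both",q[0])],p); print(nm,sel,x.round(4),np.degrees(x[2]).round(2),f.round(1).tolist() if sel=="both" else "")
E
python3 fit.py
```

```text
cup both [ 0.5477 -0.1973 -1.5248] -87.37 [[-0.4, -0.5], [0.2, -0.3], [0.2, -0.2], [-0.6, 0.3], [-0.4, -0.7], [-1.1, -0.3], [-0.2, -0.3], [0.1, 0.1], [0.1, -0.1], [-0.8, 1.1], [0.3, 0.8]]
cup top [ 0.5466 -0.1979 -1.5232] -87.27 
cup side [ 0.5486 -0.1963 -1.5271] -87.49 
door both [0.5163 0.2886 3.1629] 181.22 [[-0.2, -0.0], [-0.0, 0.0], [0.5, -0.0], [-0.5, 0.0], [0.4, 0.0], [-0.4, 0.5]]
door top [0.5163 0.2884 3.163 ] 181.23 
door side [0.5153 0.2902 3.1769] 182.02 
rack both [0.5164 0.2877 0.0155] 0.89 [[-0.0, -0.0], [-0.4, -0.1], [-0.4, 0.0], [0.2, -0.5], [0.4, 0.5], [-1.3, 1.0]]
rack top [0.5158 0.287  0.0113] 0.65 
rack side [ 0.5203  0.2923 -0.0028] -0.16
```

```bash

python3 - <<'E'
from h import *
c,s=np.cos(-1.5248),np.sin(-1.5248)
def W(x,y,z): return [.5477+c*x-s*y,-.1973+s*x+c*y,z]
for sh in(4,11,18,25,32):
    for z in(.042,.058,.162,.178):
        u=proj("top",W(-.07,.052+sh/1000,z))[0]; print(sh,z,u.round(1),((u+.5-[290,155])*8-.5).round(0),"big",((u+.5-[293,170])*16-.5).round(0))
crop("top0",(293,170,315,192),24,"a")
crop("top0",(325,230,360,255),16,"b")
E
```

```text
4 0.042 [298.  183.6] [ 68. 233.] big [ 88. 226.]
4 0.058 [298.5 183.2] [ 72. 229.] big [ 96. 218.]
4 0.162 [302.  179.8] [ 99. 202.] big [151. 164.]
4 0.178 [302.6 179.2] [104. 197.] big [161. 155.]
11 0.042 [297.9 181.8] [ 67. 218.] big [ 86. 197.]
11 0.058 [298.4 181.3] [ 71. 214.] big [ 94. 189.]
11 0.162 [301.9 177.8] [ 99. 186.] big [150. 133.]
11 0.178 [302.5 177.2] [103. 181.] big [159. 123.]
18 0.042 [297.8 180. ] [ 66. 204.] big [ 85. 168.]
18 0.058 [298.3 179.5] [ 70. 199.] big [ 92. 159.]
18 0.162 [301.8 175.8] [ 98. 170.] big [148. 101.]
18 0.178 [302.4 175.2] [102. 165.] big [157.  91.]
25 0.042 [297.7 178.2] [ 65. 189.] big [ 83. 139.]
25 0.058 [298.2 177.7] [ 69. 185.] big [ 91. 130.]
25 0.162 [301.7 173.9] [ 97. 154.] big [146.  69.]
25 0.178 [302.2 173.2] [101. 149.] big [155.  59.]
32 0.042 [297.6 176.4] [ 64. 174.] big [ 81. 109.]
32 0.058 [298.1 175.8] [ 68. 170.] big [ 89. 101.]
32 0.162 [301.5 171.9] [ 96. 139.] big [144.  38.]
32 0.178 [302.1 171.2] [101. 133.] big [154.  27.]
```

View pics/a.png

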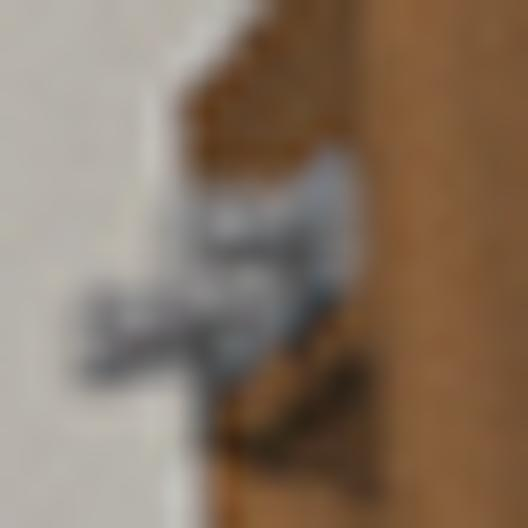

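View pics/b.png

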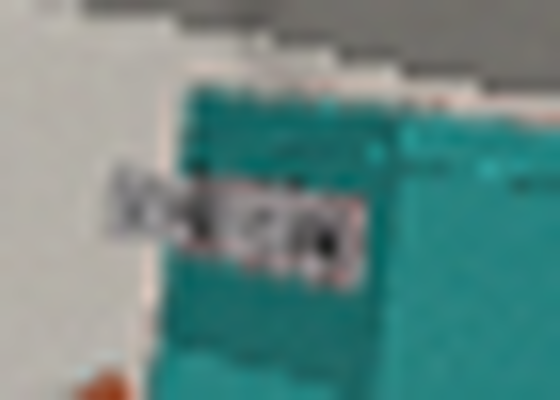

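```bash

python3 - <<'E'
from h import *
im=np.mean([imaging.camera("top").astype(float) for _ in range(8)],0)
np.save("topavg.npy",im)
cv2.imwrite("pics/avg_full.png",im[...,::-1].round().astype(np.uint8))
crop("avg",(293,168,315,192),24,"a")
g=im.mean(2)[172:188,293:312]; print(g.round().astype(int))
print((im[...,0]-im[...,2])[172:188,293:312].round().astype(int))
E
```

```text
[[176 176 176 175 176 176 177 182 160 106  71  67  70  72  71  86  94  94
   93]
 [176 176 176 175 175 175 180 157 103  69  67  67  72  72  72  84  94  95
   92]
 [176 176 176 175 174 177 183 125  65  66  67  70  73  72  72  84  93  95
   94]
 [176 176 175 175 176 176 184 130  69  67  69  72  72  70  70  83  93  95
   94]
 [177 175 175 174 175 176 183 132  68  65  67  68  72  97  92  82  90  95
   93]
 [176 177 175 175 176 177 177 140  97  90  92  93 107 119 111  89  90  95
   93]
 [176 177 175 175 176 177 169 148 119 124 121 129 121 118 117  93  88  95
   93]
 [177 176 176 175 176 178 162 143 124 137 120 114  97 105 113  92  89  96
   94]
 [176 176 176 177 179 181 161 140 113  99  92  88  81 101 114  93  88  95
   94]
 [176 177 179 171 168 170 154 141 129 119 126 108  85  98 105  90  89  96
   94]
 [177 177 172 153 134 143 130 125 129 120 120 112  82  66  80  81  90  96
   94]
 [176 179 167 144 119 131 116 101  92  94 100  99  64  56  73  78  90  96
   94]
 [177 178 168 144 115  97  92  89  73  95  99  85  52  63  64  68  88  94
   94]
 [176 178 167 134 106 114 129 124  84  77  82  
[... 457 characters left out ...]
11 22 55 61 60 62 58 19 31 63 73 76 74]
 [12 12 12 12 13 13 11 16 32 38 39 41 19 -6 14 54 74 75 74]
 [11 12 12 12 12 13  9  5  7  7  9 10  0 -7 15 51 76 76 73]
 [11 12 11 11 12 14  9  1 -2 -2 -3 -2 -1 -4 16 52 75 76 73]
 [12 11 12 11 12 14 10  3  1  0  0  0 -1 -4 17 51 75 77 74]
 [12 12 12 10  9  9  7  2  1  1  1  1 -1 -5 22 57 74 77 74]
 [12 12 12  6  3  3  2  1  0  1  0 -1 -3 -5 37 62 72 76 73]
 [12 12 10  4  0  0  0  0  0  0 -2 -3 -3 38 61 64 71 75 74]
 [12 12 11  4  0  0  0  0  0 -2 -3 20 25 53 50 53 67 74 74]
 [11 12 10  3 -2  0  1  1 -2  0 23 57 49 38 26 42 66 74 74]
 [12 12 12  9  9  8  8 10  5 32 59 58 41 27 24 42 66 74 74]
 [12 12 12 12 12 12 12 14 10 54 58 40 27 27 36 47 67 74 73]]
```

View pics/a.png

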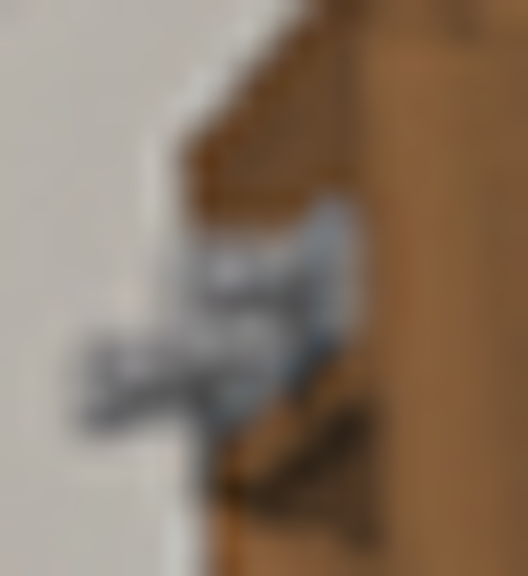

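```bash

cat > g.py <<'E'
import sys,json,os
from h import *
F="cmd.json"
def load(): return json.load(open(F))
def ax(p): return np.array([np.cos(p),np.sin(p)]),np.array([np.sin(p),-np.cos(p)])
def did(tx,ty,tz,sp):
    c=load();X,Y=ax(c[3]);xy=np.array(c[:2])+tx*X+ty*Y
    json.dump([xy[0],xy[1],c[2]-tz,c[3]-sp],open(F,"w"))
def goto(x,y,z,deg):
    c=load();X,Y=ax(c[3]);d=np.array([x-c[0],y-c[1]]);p=np.radians(deg)
    print("total tx %.4f ty %.4f tz %.4f spin %.4f  len %.3f"%(d@X,d@Y,c[2]-z,c[3]-p,np.hypot(np.linalg.norm(d),z-c[2])))
def st():
    s=manip.state();r=R.from_quat(np.roll(s["ee_rot"],-1)).as_matrix()
    c=load();print("t %.2f tcp %s psi %.2f tilt %s F %s T %s w %.4f"%(s["clock"],s["tcp_pos"].round(4),np.degrees(np.arctan2(r[1,0],r[0,0])),r[:2,2].round(4),s["contact_force"].round(2),s["ft_torque"].round(2),s["grip_width"]),"cmd",np.round(c,4),"psi",round(np.degrees(c[3]),2))
a=sys.argv[1:]
while a:
    k=a.pop(0)
    if k=="st": st();continue
    v=[float(q) for q in a[:4]];a=a[4:]
    (did if k=="did" else goto)(*v)
E
echo "[0.29,-0.582,0.205,0.4619]" > cmd.json
python3 g.py st goto .4 -.45 .33 26.46 goto .55 -.27 .33 60
```

```text
t 0.50 tcp [ 0.2896 -0.5819  0.2048] psi 26.46 tilt [-0.0001  0.0001] F [ 0.17  0.58 -1.01] T [-0.03  0.03  0.04] w 0.0856 cmd [ 0.29   -0.582   0.205   0.4619] psi 26.46
total tx 0.1573 ty -0.0691 tz -0.1250 spin 0.0001  len 0.212
total tx 0.3718 ty -0.1634 tz -0.1250 spin -0.5853  len 0.425
```

Call:
play_rows([
  {"tx": 0.01, "ty": -0.004, "tz": -0.03, "hand": 0},
  {"tx": 0.03, "ty": -0.013, "tz": -0.06, "hand": 0},
  {"tx": 0.055, "ty": -0.024, "tz": -0.085, "hand": 0},
  {"tx": 0.085, "ty": -0.037, "tz": -0.105, "hand": 0},
  {"tx": 0.12, "ty": -0.053, "tz": -0.125, "hand": 0},
], force=60)

```text
invalid input
```

Call:
play_rows([
  {"tx": 0.035, "ty": -0.015, "tz": 0, "spin": -0.11, "hand": 0},
  {"tx": 0.07, "ty": -0.03, "tz": 0, "spin": -0.22, "hand": 0},
  {"tx": 0.105, "ty": -0.045, "tz": 0, "spin": -0.33, "hand": 0},
  {"tx": 0.14, "ty": -0.06, "tz": 0, "spin": -0.44, "hand": 0},
  {"tx": 0.175, "ty": -0.075, "tz": 0, "spin": -0.55, "hand": 0},
])

```text
clock: 0.92
tcp_pos: [0.4138, -0.4354, 0.2051]
ee_rot: [0.0, 0.873, 0.487, 0.0]
contact_force: [-0.1, -0.2, -0.7]
grip_width: 0.0852
```

```bash
python3 g.py did .12 -.053 -.125 0 did .175 -.075 0 -.55 st goto .5163 .2886 .30 91.2
```

```text
t 0.92 tcp [ 0.4138 -0.4354  0.2051] psi 58.27 tilt [ 0.0005 -0.0004] F [-0.12 -0.19 -0.7 ] T [ 0.01 -0.05 -0.03] w 0.0852 cmd [ 0.497  -0.3359  0.33    1.0119] psi 57.98
total tx 0.5397 ty -0.3148 tz 0.0300 spin -0.5798  len 0.626
```

Call:
play_rows([
  {"tx": 0, "ty": 0, "tz": -0.035, "spin": 0, "hand": 0},
  {"tx": 0, "ty": 0, "tz": -0.07, "spin": 0, "hand": 0},
  {"tx": 0, "ty": 0, "tz": -0.105, "spin": 0, "hand": 0},
  {"tx": 0.02, "ty": 0, "tz": -0.125, "spin": 0, "hand": 0},
  {"tx": 0.05, "ty": 0, "tz": -0.125, "spin": 0, "hand": 0},
], force=60)

```text
clock: 1.33
tcp_pos: [0.4392, -0.3993, 0.3357]
ee_rot: [0.006, 0.877, 0.481, 0.001]
contact_force: [0.5, -0.8, 0.5]
grip_width: 0.0857
```

```bash
echo "[0.29,-0.582,0.205,0.4619]" > cmd.json; python3 g.py did .175 -.075 0 -.55 did .05 0 -.125 0 st goto .56 0 .33 91.2
```

```text
t 1.33 tcp [ 0.4392 -0.3993  0.3357] psi 57.51 tilt [ 0.0073 -0.0103] F [ 0.48 -0.78  0.49] T [-0.06 -0.07  0.  ] w 0.0857 cmd [ 0.4398 -0.3945  0.33    1.0119] psi 57.98
total tx 0.3982 ty -0.1072 tz -0.0000 spin -0.5798  len 0.412
```

Call:
play_rows([
  {"tx": 0.038, "ty": -0.01, "tz": 0, "spin": -0.11, "hand": 0},
  {"tx": 0.076, "ty": -0.02, "tz": 0, "spin": -0.22, "hand": 0},
  {"tx": 0.114, "ty": -0.03, "tz": 0, "spin": -0.33, "hand": 0},
  {"tx": 0.152, "ty": -0.04, "tz": 0, "spin": -0.44, "hand": 0},
  {"tx": 0.19, "ty": -0.05, "tz": 0, "spin": -0.55, "hand": 0},
])

```text
clock: 1.75
tcp_pos: [0.4979, -0.205, 0.3302]
ee_rot: [0.0, 0.708, 0.706, 0.0]
contact_force: [0.8, -0.3, -0.6]
grip_width: 0.0854
```

```bash
python3 g.py did .19 -.05 0 -.55 st goto .5163 .2886 .30 91.2
```

```text
t 1.75 tcp [ 0.4979 -0.205   0.3302] psi 89.78 tilt [ 0.0006 -0.0005] F [ 0.84 -0.26 -0.56] T [-0.03 -0.05 -0.02] w 0.0854 cmd [ 0.4981 -0.2069  0.33    1.5619] psi 89.49
total tx 0.4956 ty 0.0138 tz 0.0300 spin -0.0298  len 0.497
```

Call:
play_rows([
  {"tx": 0.04, "ty": 0.002, "tz": 0, "spin": -0.006, "hand": 0},
  {"tx": 0.08, "ty": 0.004, "tz": 0, "spin": -0.012, "hand": 0},
  {"tx": 0.12, "ty": 0.006, "tz": 0, "spin": -0.018, "hand": 0},
  {"tx": 0.16, "ty": 0.008, "tz": 0, "spin": -0.024, "hand": 0},
  {"tx": 0.2, "ty": 0.01, "tz": 0, "spin": -0.03, "hand": 0},
])

```text
clock: 2.17
tcp_pos: [0.5093, -0.0051, 0.3302]
ee_rot: [0.0, 0.7, 0.714, 0.0]
contact_force: [0.8, -0.3, 0.4]
grip_width: 0.0851
```

Call:
play_rows([
  {"tx": 0.04, "ty": 0.002, "tz": 0, "spin": 0, "hand": 0},
  {"tx": 0.08, "ty": 0.004, "tz": 0, "spin": 0, "hand": 0},
  {"tx": 0.12, "ty": 0.006, "tz": 0, "spin": 0, "hand": 0},
  {"tx": 0.16, "ty": 0.008, "tz": 0, "spin": 0, "hand": 0},
  {"tx": 0.2, "ty": 0.01, "tz": 0, "spin": 0, "hand": 0},
])

```text
clock: 2.58
tcp_pos: [0.5152, 0.195, 0.3302]
ee_rot: [0.0, 0.7, 0.714, 0.0]
contact_force: [1.0, -0.4, 0.2]
grip_width: 0.0854
```

```bash
python3 g.py did .2 .01 0 -.03 did .2 .01 0 0 st goto .5163 .2886 .25 91.2
```

```text
t 2.58 tcp [0.5152 0.195  0.3302] psi 91.17 tilt [ 0.0008 -0.0001] F [ 1.03 -0.44  0.2 ] T [-0.01 -0.06 -0.02] w 0.0854 cmd [0.5157 0.1932 0.33   1.5919] psi 91.21
total tx 0.0954 ty 0.0027 tz 0.0800 spin 0.0002  len 0.125
```

Call:
play_rows([
  {"tx": 0.035, "ty": 0.001, "tz": 0, "spin": 0, "hand": 0},
  {"tx": 0.07, "ty": 0.002, "tz": 0.01, "spin": 0, "hand": 0},
  {"tx": 0.095, "ty": 0.003, "tz": 0.03, "spin": 0, "hand": 0},
  {"tx": 0.095, "ty": 0.003, "tz": 0.06, "spin": 0, "hand": 0},
  {"tx": 0.095, "ty": 0.003, "tz": 0.09, "spin": 0, "hand": 0},
])

```text
clock: 3.0
tcp_pos: [0.5158, 0.2915, 0.2395]
ee_rot: [-0.0, 0.698, 0.716, 0.002]
contact_force: [0.3, -1.0, -0.3]
grip_width: 0.0851
```

```bash
python3 g.py did .095 .003 .09 0 st goto .5163 .2886 .182 91.2; python3 - <<'E'
from h import *
shot("side","s1",(130,60,290,220),3.5)
shot("top","t1",(120,160,260,260),4)
E
```

```text
t 3.00 tcp [0.5158 0.2915 0.2395] psi 91.46 tilt [0.0018 0.0026] F [ 0.31 -0.96 -0.27] T [-0.08  0.04  0.06] w 0.0851 cmd [0.5167 0.2882 0.24   1.5919] psi 91.21
total tx 0.0004 ty -0.0003 tz 0.0580 spin 0.0002  len 0.058
```

View pics/s1.png

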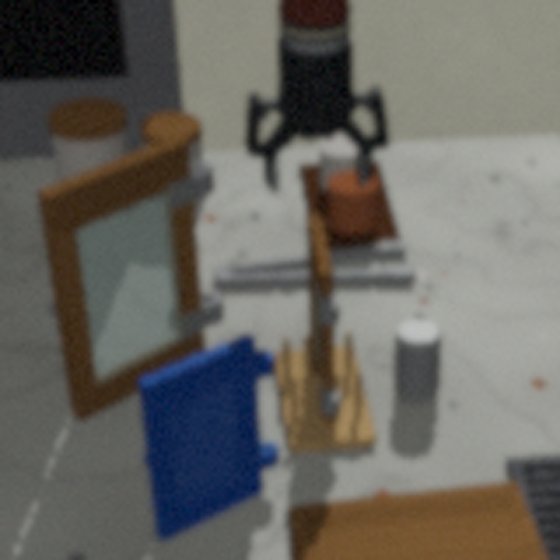

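View pics/t1.png

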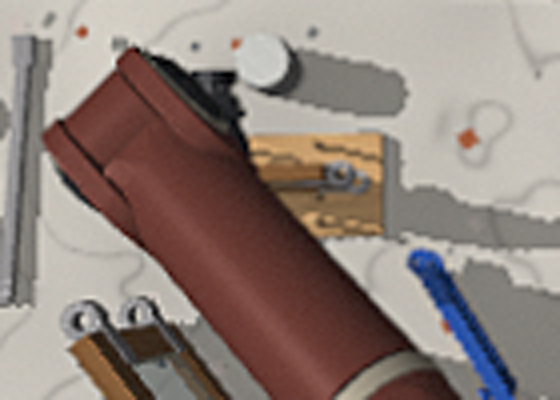

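Call:
play_rows([
  {"tx": 0, "ty": 0, "tz": 0.025, "spin": 0, "hand": 0},
  {"tx": 0, "ty": 0, "tz": 0.045, "spin": 0, "hand": 0},
  {"tx": 0, "ty": 0, "tz": 0.058, "spin": 0, "hand": 0},
  {"tx": 0, "ty": 0, "tz": 0.058, "spin": 0, "hand": 0},
  {"tx": 0, "ty": 0, "tz": 0.058, "spin": 0, "hand": 140},
], force=40)

```text
clock: 3.52
tcp_pos: [0.5172, 0.2883, 0.1832]
ee_rot: [0.0, 0.7, 0.714, 0.001]
contact_force: [0.7, -0.1, 0.5]
grip_width: 0.0755
```

Call:
play_rows([
  {"tx": 0, "ty": 0, "tz": 0, "spin": 0, "hand": 200},
  {"tx": 0, "ty": 0, "tz": 0, "spin": 0, "hand": 255},
  {"tx": 0, "ty": 0, "tz": 0, "spin": 0, "hand": 255},
  {"tx": 0, "ty": 0, "tz": 0, "spin": 0, "hand": 255},
  {"tx": 0, "ty": 0, "tz": 0, "spin": 0, "hand": 255},
])

```text
clock: 3.93
tcp_pos: [0.5166, 0.2885, 0.1826]
ee_rot: [0.0, 0.7, 0.714, 0.001]
contact_force: [-3.3, -1.5, 12.6]
grip_width: 0.0128
```

```bash
python3 g.py did 0 0 .058 0 st; python3 - <<'E'
from h import *
shot("side","s2",(130,60,290,220),3.5)
E
```

```text
t 3.93 tcp [0.5166 0.2885 0.1826] psi 91.20 tilt [0.0009 0.0006] F [-3.25 -1.53 12.6 ] T [-0.34  0.6   0.03] w 0.0128 cmd [0.5167 0.2882 0.182  1.5919] psi 91.21
```

View pics/s2.png

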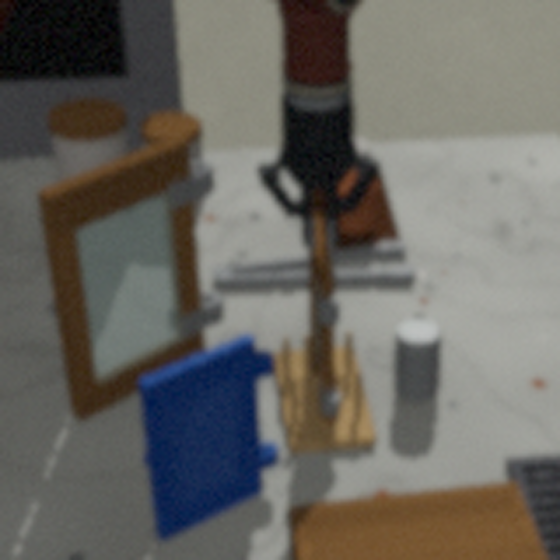

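Call:
play_rows([
  {"tx": 0, "ty": 0, "tz": 0, "spin": 0, "hand": 255},
  {"tx": 0, "ty": 0, "tz": -0.005, "spin": 0, "hand": 255},
  {"tx": 0, "ty": 0, "tz": -0.02, "spin": 0, "hand": 255},
  {"tx": 0, "ty": 0, "tz": -0.045, "spin": 0, "hand": 255},
  {"tx": 0, "ty": 0, "tz": -0.07, "spin": 0, "hand": 255},
], force=80)

```text
clock: 4.4
tcp_pos: [0.5152, 0.2871, 0.2508]
ee_rot: [-0.001, 0.7, 0.715, -0.003]
contact_force: [-0.6, 0.6, -2.5]
grip_width: 0.0106
```

Call:
play_rows([
  {"tx": 0, "ty": 0, "tz": -0.01, "spin": 0, "hand": 255},
  {"tx": 0, "ty": 0, "tz": -0.01, "spin": 0, "hand": 255},
  {"tx": 0, "ty": 0, "tz": -0.01, "spin": 0, "hand": 255},
])

```text
clock: 4.65
tcp_pos: [0.5158, 0.2879, 0.2609]
ee_rot: [-0.0, 0.7, 0.715, -0.001]
contact_force: [0.4, -0.6, -3.1]
grip_width: 0.0105
```

```bash
python3 g.py did 0 0 -.08 0 st; python3 - <<'E'
from h import *
shot("side","s3",(150,60,270,180),5)
shot("top","t3",(140,170,240,240),7)
E
```

```text
t 4.65 tcp [0.5158 0.2879 0.2609] psi 91.21 tilt [-0.0012 -0.001 ] F [ 0.37 -0.61 -3.13] T [ 0.02 -0.02  0.  ] w 0.0105 cmd [0.5167 0.2882 0.262  1.5919] psi 91.21
```

View pics/s3.png

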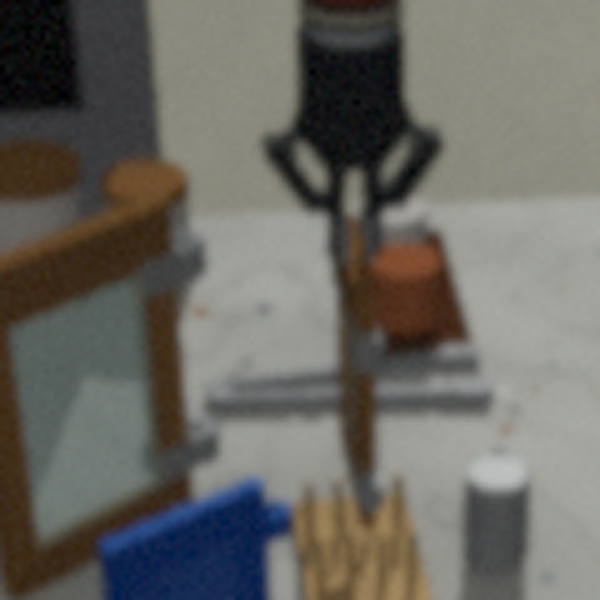

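View pics/t3.png

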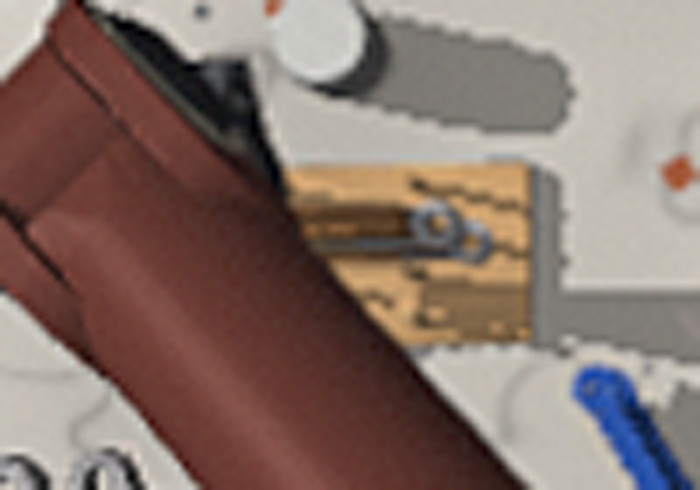

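```bash
python3 - <<'E'
from h import *
crop("t3",(190,192,216,212),24,"t3z")
crop("s3",(205,110,240,165),10,"s3z")
f=lambda c,r:(140+(c+.5)/7-.5,170+(r+.5)/7-.5)
z=.114+.2609-.1826
print(atz("top",*f(436,222),z+.07),atz("top",*f(470,241),z-.05))
K=[[.5179,.2116,z+.07],[.5179,.2116,z-.05]];print((proj("top",K)+.5-[190,192])*24, (proj("side",[[.5179,.2116,z+.06],[.5179,.2116,z-.06]])+.5-[205,110])*10)
E
```

```text
[0.51809911 0.21156519 0.2623    ] [0.51648456 0.21039595 0.1423    ]
[[296.29694177 236.33713805]
 [405.06338173 290.39404391]] [[186.23210923 210.7396448 ]
 [190.45530707 488.50037867]]
```

View pics/t3z.png

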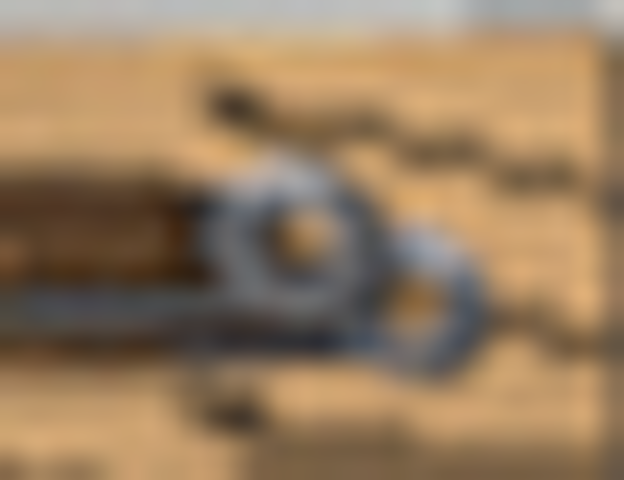

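View pics/s3z.png

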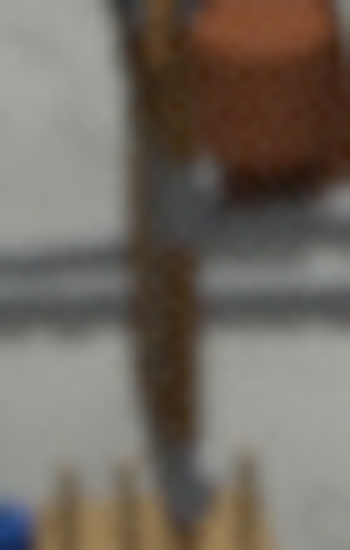

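```bash
python3 g.py goto .6012 .02 .208 91.2
```

```text
total tx -0.2700 ty 0.0789 tz 0.0540 spin 0.0002  len 0.286
```

Call:
play_rows([
  {"tx": -0.02, "ty": 0, "tz": -0.005, "spin": 0, "hand": 255},
  {"tx": -0.05, "ty": 0.002, "tz": -0.005, "spin": 0, "hand": 255},
  {"tx": -0.085, "ty": 0.01, "tz": -0.005, "spin": 0, "hand": 255},
  {"tx": -0.12, "ty": 0.025, "tz": 0, "spin": 0, "hand": 255},
  {"tx": -0.155, "ty": 0.04, "tz": 0.01, "spin": 0, "hand": 255},
])

```text
clock: 5.17
tcp_pos: [0.5596, 0.133, 0.2513]
ee_rot: [0.0, 0.699, 0.715, -0.0]
contact_force: [1.5, 0.2, -3.0]
grip_width: 0.0104
```

Call:
play_rows([
  {"tx": -0.03, "ty": 0.013, "tz": 0.012, "spin": 0, "hand": 255},
  {"tx": -0.06, "ty": 0.026, "tz": 0.025, "spin": 0, "hand": 255},
  {"tx": -0.085, "ty": 0.034, "tz": 0.035, "spin": 0, "hand": 255},
  {"tx": -0.105, "ty": 0.039, "tz": 0.044, "spin": 0, "hand": 255},
  {"tx": -0.115, "ty": 0.039, "tz": 0.044, "spin": 0, "hand": 255},
])

```text
clock: 5.58
tcp_pos: [0.5996, 0.0143, 0.2033]
ee_rot: [-0.001, 0.702, 0.713, -0.004]
contact_force: [-0.2, -1.4, -4.0]
grip_width: 0.0104
```

```bash
python3 g.py did -.155 .04 .01 0 did -.115 .039 .044 0 st goto .6012 -.0481 .208 91.2; python3 - <<'E'
from h import *
shot("top","t4",(220,130,360,235),5)
shot("side","s4",(150,60,310,220),4)
E
```

```text
t 5.58 tcp [0.5996 0.0143 0.2033] psi 90.88 tilt [-0.0077 -0.0037] F [-0.24 -1.36 -3.99] T [-0.2   0.09 -0.06] w 0.0104 cmd [0.6013 0.02   0.208  1.5919] psi 91.21
total tx -0.0680 ty -0.0016 tz -0.0000 spin 0.0002  len 0.068
```

View pics/t4.png

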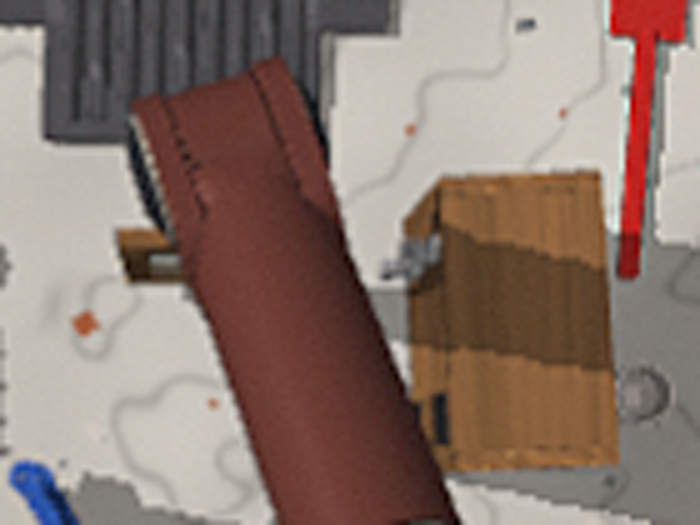

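View pics/s4.png

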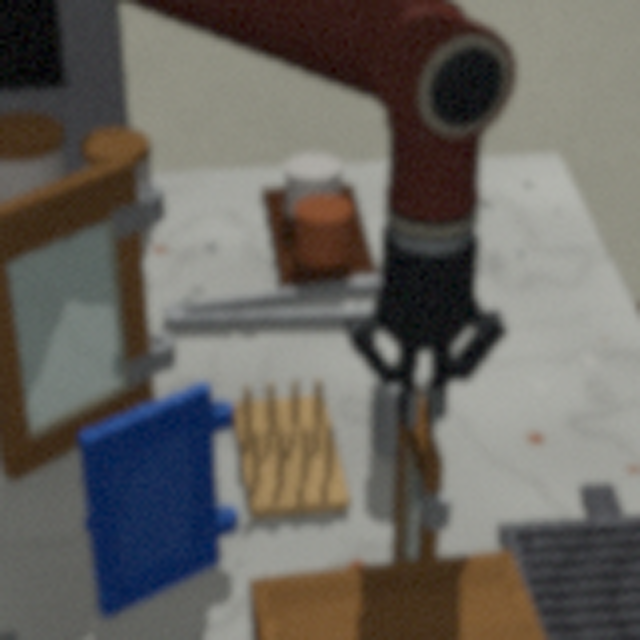

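Call:
play_rows([
  {"tx": -0.015, "ty": -0.001, "tz": 0, "spin": 0, "hand": 255},
  {"tx": -0.032, "ty": -0.002, "tz": 0, "spin": 0, "hand": 255},
  {"tx": -0.048, "ty": -0.002, "tz": 0, "spin": 0, "hand": 255},
  {"tx": -0.06, "ty": -0.002, "tz": 0, "spin": 0, "hand": 255},
  {"tx": -0.068, "ty": -0.002, "tz": 0, "spin": 0, "hand": 255},
])

```text
clock: 6.1
tcp_pos: [0.6004, -0.0475, 0.2083]
ee_rot: [0.0, 0.699, 0.715, 0.0]
contact_force: [-0.1, -1.1, -3.6]
grip_width: 0.0106
```

Call:
play_rows([
  {"tx": 0, "ty": 0, "tz": 0, "spin": 0, "hand": 255},
  {"tx": 0, "ty": 0, "tz": 0, "spin": 0, "hand": 255},
  {"tx": 0, "ty": 0, "tz": 0, "spin": 0, "hand": 255},
])

```text
clock: 6.35
tcp_pos: [0.6004, -0.0457, 0.2081]
ee_rot: [-0.001, 0.699, 0.715, 0.001]
contact_force: [0.7, 0.0, -3.3]
grip_width: 0.0109
```

```bash
python3 g.py did -.068 -.002 0 0 st; python3 - <<'E'
from h import *
shot("top","t5",(220,130,360,235),5)
shot("side","s5",(180,100,300,220),5)
E
```

```text
t 6.35 tcp [ 0.6004 -0.0457  0.2081] psi 91.35 tilt [0.0003 0.002 ] F [ 0.74  0.01 -3.32] T [ 0.07 -0.03 -0.01] w 0.0109 cmd [ 0.6008 -0.0481  0.208   1.5919] psi 91.21
```

View pics/t5.png

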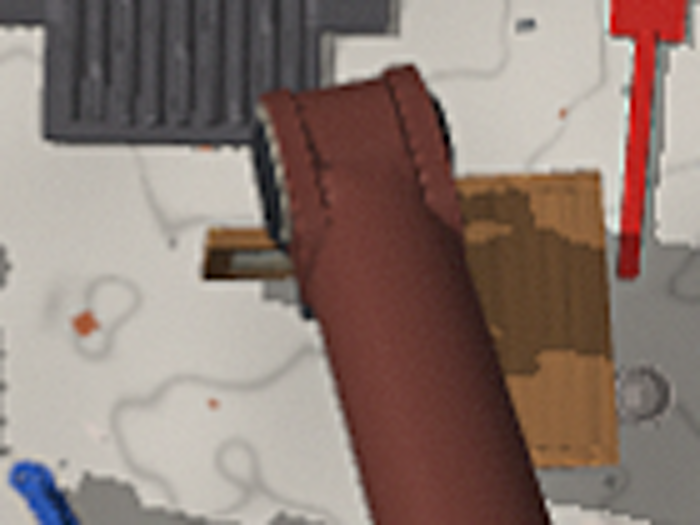

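View pics/s5.png

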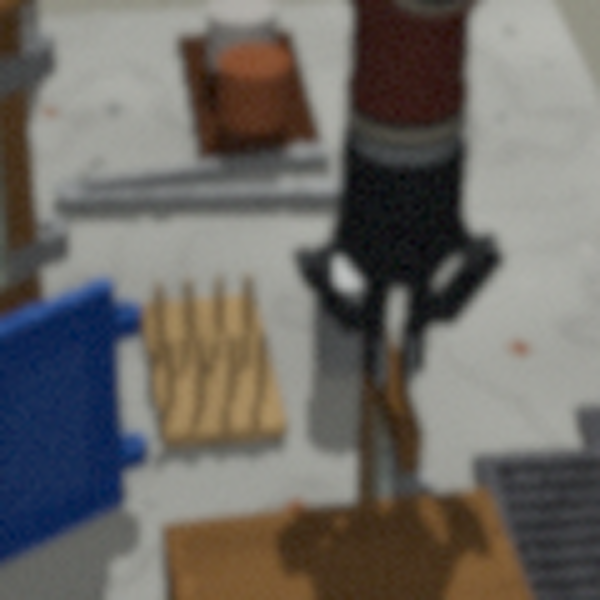

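Call:
play_rows([
  {"tx": 0, "ty": 0, "tz": 0.002, "spin": 0, "hand": 255},
  {"tx": 0, "ty": 0, "tz": 0.004, "spin": 0, "hand": 255},
  {"tx": 0, "ty": 0, "tz": 0.006, "spin": 0, "hand": 255},
  {"tx": 0, "ty": 0, "tz": 0.008, "spin": 0, "hand": 255},
  {"tx": 0, "ty": 0, "tz": 0.008, "spin": 0, "hand": 255},
])

```text
clock: 6.87
tcp_pos: [0.6, -0.048, 0.1991]
ee_rot: [-0.001, 0.7, 0.715, -0.0]
contact_force: [-0.2, -0.3, -3.2]
grip_width: 0.0106
```

Call:
play_rows([
  {"tx": 0, "ty": 0, "tz": 0.001, "spin": 0, "hand": 255},
  {"tx": 0, "ty": 0, "tz": 0.002, "spin": 0, "hand": 255},
  {"tx": 0, "ty": 0, "tz": 0.003, "spin": 0, "hand": 255},
  {"tx": 0, "ty": 0, "tz": 0.004, "spin": 0, "hand": 255},
])

```text
clock: 7.2
tcp_pos: [0.6005, -0.0479, 0.1959]
ee_rot: [0.0, 0.7, 0.714, 0.0]
contact_force: [0.1, 0.7, -2.9]
grip_width: 0.0106
```

```bash
python3 g.py did 0 0 .012 0 st
```

```text
t 7.20 tcp [ 0.6005 -0.0479  0.1959] psi 91.20 tilt [0.0002 0.0001] F [ 0.08  0.71 -2.85] T [-0.04  0.11  0.01] w 0.0106 cmd [ 0.6008 -0.0481  0.196   1.5919] psi 91.21
```

Call:
play_rows([
  {"tx": 0, "ty": 0, "tz": 0.001, "spin": 0, "hand": 255},
  {"tx": 0, "ty": 0, "tz": 0.002, "spin": 0, "hand": 255},
  {"tx": 0, "ty": 0, "tz": 0.002, "spin": 0, "hand": 255},
])

```text
clock: 7.45
tcp_pos: [0.6002, -0.0481, 0.1935]
ee_rot: [-0.0, 0.7, 0.714, -0.0]
contact_force: [-0.2, -0.5, -3.6]
grip_width: 0.0107
```

```bash
python3 g.py did 0 0 .002 0 st
```

```text
t 7.45 tcp [ 0.6002 -0.0481  0.1935] psi 91.20 tilt [-0.0005  0.    ] F [-0.18 -0.53 -3.57] T [-0.01  0.09 -0.04] w 0.0107 cmd [ 0.6008 -0.0481  0.194   1.5919] psi 91.21
```

Call:
play_rows([
  {"tx": 0, "ty": 0, "tz": 0.001, "spin": 0, "hand": 255},
  {"tx": 0, "ty": 0, "tz": 0.001, "spin": 0, "hand": 255},
  {"tx": 0, "ty": 0, "tz": 0.002, "spin": 0, "hand": 255},
])

```text
clock: 7.7
tcp_pos: [0.6004, -0.048, 0.1919]
ee_rot: [0.0, 0.7, 0.714, 0.0]
contact_force: [-0.2, -0.6, -3.3]
grip_width: 0.0105
```

```bash
python3 g.py did 0 0 .002 0 st
```

```text
t 7.70 tcp [ 0.6004 -0.048   0.1919] psi 91.20 tilt [ 0.0001 -0.    ] F [-0.25 -0.65 -3.3 ] T [-0.02  0.08 -0.04] w 0.0105 cmd [ 0.6008 -0.0481  0.192   1.5919] psi 91.21
```

Call:
play_rows([
  {"tx": 0, "ty": 0, "tz": 0.001, "spin": 0, "hand": 255},
  {"tx": 0, "ty": 0, "tz": 0.002, "spin": 0, "hand": 255},
  {"tx": 0, "ty": 0, "tz": 0.003, "spin": 0, "hand": 255},
])

```text
clock: 7.95
tcp_pos: [0.6004, -0.048, 0.1887]
ee_rot: [-0.0, 0.7, 0.714, -0.0]
contact_force: [-0.7, 0.3, -2.3]
grip_width: 0.011
```

```bash
python3 g.py did 0 0 .003 0 st
```

```text
t 7.95 tcp [ 0.6004 -0.048   0.1887] psi 91.20 tilt [-0.0001 -0.    ] F [-0.74  0.32 -2.28] T [-0.03  0.13 -0.04] w 0.0110 cmd [ 0.6008 -0.0481  0.189   1.5919] psi 91.21
```

Call:
play_rows([
  {"tx": 0, "ty": 0, "tz": 0.001, "spin": 0, "hand": 255},
  {"tx": 0, "ty": 0, "tz": 0.001, "spin": 0, "hand": 255},
])

```text
clock: 8.12
tcp_pos: [0.6003, -0.048, 0.1875]
ee_rot: [-0.0, 0.7, 0.715, -0.0]
contact_force: [-0.3, -0.5, -3.6]
grip_width: 0.0107
```

```bash
python3 g.py did 0 0 .001 0 st;python3 - <<'E'
from plant import manip,imaging
import numpy as np
for i in range(4):
    imaging.camera("top"); s=manip.state(); print(s["contact_force"].round(2),s["ft_torque"].round(3),s["tcp_pos"].round(4))
E
```

```text
t 8.12 tcp [ 0.6003 -0.048   0.1875] psi 91.21 tilt [-0.0005 -0.    ] F [-0.29 -0.47 -3.64] T [-0.04  0.09  0.01] w 0.0107 cmd [ 0.6008 -0.0481  0.188   1.5919] psi 91.21
[-1.19 -1.3  -4.02] [ 0.007  0.113 -0.032] [ 0.6003 -0.0481  0.1876]
[-1.13 -0.19 -3.75] [-0.051  0.103 -0.077] [ 0.6003 -0.0481  0.1877]
[-0.16 -0.71 -3.96] [-0.078  0.079 -0.051] [ 0.6003 -0.0481  0.1877]
[-1.   -0.16 -2.85] [-0.082  0.106  0.039] [ 0.6003 -0.0481  0.1878]
```

Call:
play_rows([
  {"tx": 0, "ty": 0, "tz": 0.001, "spin": 0, "hand": 255},
  {"tx": 0, "ty": 0, "tz": 0.002, "spin": 0, "hand": 255},
  {"tx": 0, "ty": 0, "tz": 0.003, "spin": 0, "hand": 255},
])

```text
clock: 8.57
tcp_pos: [0.6004, -0.0479, 0.1848]
ee_rot: [-0.0, 0.7, 0.715, 0.0]
contact_force: [0.4, -0.1, -2.5]
grip_width: 0.0102
```

```bash
python3 g.py did 0 0 .003 0 st
```

```text
t 8.57 tcp [ 0.6004 -0.0479  0.1848] psi 91.21 tilt [0. 0.] F [ 0.36 -0.13 -2.49] T [-0.07  0.15 -0.06] w 0.0102 cmd [ 0.6008 -0.0481  0.185   1.5919] psi 91.21
```

Call:
play_rows([
  {"tx": 0, "ty": 0, "tz": 0.001, "spin": 0, "hand": 255},
  {"tx": 0, "ty": 0, "tz": 0.002, "spin": 0, "hand": 255},
  {"tx": 0, "ty": 0, "tz": 0.002, "spin": 0, "hand": 255},
])

```text
clock: 8.82
tcp_pos: [0.6003, -0.048, 0.1825]
ee_rot: [-0.0, 0.7, 0.715, -0.0]
contact_force: [-0.4, 0.2, -3.1]
grip_width: 0.0101
```

```bash
python3 g.py did 0 0 .002 0 st
```

```text
t 8.82 tcp [ 0.6003 -0.048   0.1825] psi 91.21 tilt [-0.0003  0.0001] F [-0.37  0.17 -3.14] T [-0.06  0.11  0.01] w 0.0101 cmd [ 0.6008 -0.0481  0.183   1.5919] psi 91.21
```

Call:
play_rows([
  {"tx": 0, "ty": 0, "tz": 0.001, "spin": 0, "hand": 255},
  {"tx": 0, "ty": 0, "tz": 0.002, "spin": 0, "hand": 255},
  {"tx": 0, "ty": 0, "tz": 0.002, "spin": 0, "hand": 255},
])

```text
clock: 9.07
tcp_pos: [0.6004, -0.0479, 0.1807]
ee_rot: [-0.0, 0.7, 0.715, -0.0]
contact_force: [-1.0, -0.8, -3.1]
grip_width: 0.0103
```

```bash
python3 g.py did 0 0 .002 0 st
```

```text
t 9.07 tcp [ 0.6004 -0.0479  0.1807] psi 91.21 tilt [-0.0002  0.0001] F [-0.99 -0.85 -3.1 ] T [-0.14  0.11 -0.04] w 0.0103 cmd [ 0.6008 -0.0481  0.181   1.5919] psi 91.21
```

Call:
play_rows([
  {"tx": 0, "ty": 0, "tz": 0.001, "spin": 0, "hand": 255},
  {"tx": 0, "ty": 0, "tz": 0.001, "spin": 0, "hand": 255},
])

```text
clock: 9.23
tcp_pos: [0.6006, -0.0477, 0.1802]
ee_rot: [0.0, 0.7, 0.715, 0.0]
contact_force: [0.4, 0.8, -0.7]
grip_width: 0.0109
```

```bash
python3 g.py did 0 0 .001 0 st
```

```text
t 9.23 tcp [ 0.6006 -0.0477  0.1802] psi 91.21 tilt [0.0005 0.0003] F [ 0.37  0.81 -0.72] T [-0.05  0.25 -0.07] w 0.0109 cmd [ 0.6008 -0.0481  0.18    1.5919] psi 91.21
```

Call:
play_rows([
  {"tx": 0, "ty": 0, "tz": 0.0005, "spin": 0, "hand": 255},
  {"tx": 0, "ty": 0, "tz": 0.0005, "spin": 0, "hand": 255},
])

```text
clock: 9.4
tcp_pos: [0.6007, -0.0476, 0.1799]
ee_rot: [0.0, 0.7, 0.715, 0.0]
contact_force: [-0.9, -0.1, 0.9]
grip_width: 0.0108
```

```bash
python3 g.py did 0 0 .0005 0 st; python3 - <<'E'
from h import *
shot("side","s6",(180,100,300,220),5)
shot("top","t6",(220,130,360,235),5)
E
```

```text
t 9.40 tcp [ 0.6007 -0.0476  0.1799] psi 91.21 tilt [0.0009 0.0004] F [-0.86 -0.14  0.89] T [ 0.04  0.33 -0.09] w 0.0108 cmd [ 0.6008 -0.0481  0.1795  1.5919] psi 91.21
```

View pics/s6.png

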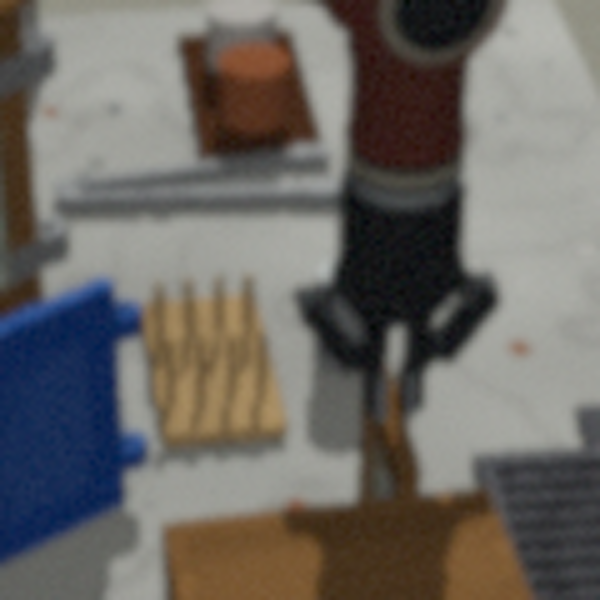

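View pics/t6.png

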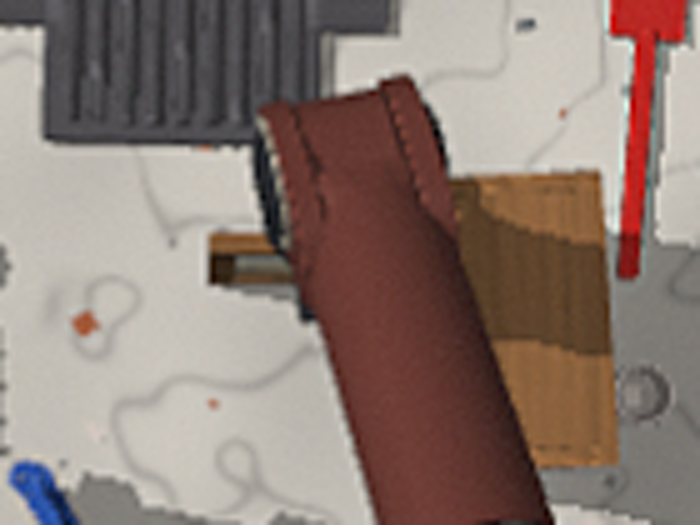

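Call:
play_rows([
  {"tx": 0, "ty": 0, "tz": -0.0005, "spin": 0, "hand": 255},
  {"tx": 0, "ty": 0, "tz": -0.0005, "spin": 0, "hand": 255},
  {"tx": 0, "ty": 0, "tz": -0.0005, "spin": 0, "hand": 150},
  {"tx": 0, "ty": 0, "tz": -0.0005, "spin": 0, "hand": 100},
  {"tx": 0, "ty": 0, "tz": -0.0005, "spin": 0, "hand": 60},
], force=20)

```text
clock: 9.92
tcp_pos: [0.601, -0.0482, 0.1799]
ee_rot: [0.0, 0.7, 0.714, 0.0]
contact_force: [0.7, -0.0, 0.3]
grip_width: 0.046
```

Call:
play_rows([
  {"tx": 0, "ty": 0, "tz": 0, "spin": 0, "hand": 60},
  {"tx": 0, "ty": 0, "tz": 0, "spin": 0, "hand": 60},
])

```text
clock: 10.08
tcp_pos: [0.6007, -0.0481, 0.1799]
ee_rot: [0.0, 0.7, 0.714, 0.0]
contact_force: [-0.6, 0.5, -0.0]
grip_width: 0.0652
```

```bash
python3 g.py did 0 0 -.0005 0 st; python3 -c "
from h import *
print(manip.state()['joints'].round(3))
shot('side','s7',(180,100,300,220),5)"
```

```text
t 10.08 tcp [ 0.6007 -0.0481  0.1799] psi 91.20 tilt [ 0.0006 -0.    ] F [-0.64  0.5  -0.01] T [ 0.03 -0.    0.03] w 0.0652 cmd [ 0.6008 -0.0481  0.18    1.5919] psi 91.21
[ 0.314  0.598 -0.446  1.593  0.289  1.016 -0.197]
```

View pics/s7.png

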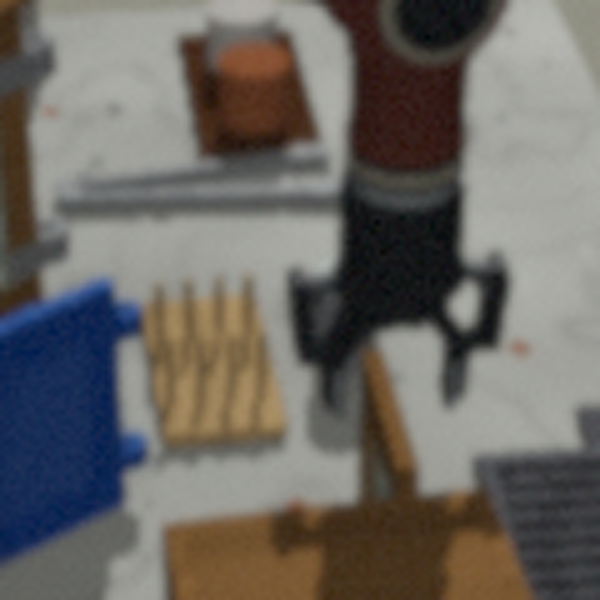

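Call:
play_rows([
  {"tx": 0, "ty": 0, "tz": -0.01, "spin": 0, "hand": 60},
  {"tx": 0, "ty": 0, "tz": -0.03, "spin": 0, "hand": 60},
  {"tx": 0, "ty": 0, "tz": -0.055, "spin": 0, "hand": 60},
  {"tx": 0.01, "ty": 0.01, "tz": -0.075, "spin": 0, "hand": 255},
  {"tx": 0.035, "ty": 0.025, "tz": -0.08, "spin": 0, "hand": 255},
])

```text
clock: 10.55
tcp_pos: [0.6268, -0.0175, 0.265]
ee_rot: [0.004, 0.703, 0.711, 0.001]
contact_force: [0.7, -0.6, -0.1]
grip_width: 0.0424
```

Call:
play_rows([
  {"tx": 0.03, "ty": 0.02, "tz": 0, "spin": 0, "hand": 255},
  {"tx": 0.06, "ty": 0.035, "tz": 0, "spin": 0, "hand": 255},
  {"tx": 0.09, "ty": 0.035, "tz": 0, "spin": 0, "hand": 255},
  {"tx": 0.09, "ty": 0.035, "tz": 0, "spin": 0, "hand": 255},
])

```text
clock: 10.88
tcp_pos: [0.6567, 0.0892, 0.2606]
ee_rot: [-0.003, 0.695, 0.719, 0.003]
contact_force: [-1.0, 1.8, -0.5]
grip_width: 0.0001
```

```bash
python3 g.py did .035 .025 -.08 0 did .09 .035 0 0 st; python3 -c "
from h import *
shot('side','s8',(180,100,300,220),5)
shot('top','t8',(220,130,360,235),5)"
```

```text
t 10.88 tcp [0.6567 0.0892 0.2606] psi 91.91 tilt [-0.0005  0.009 ] F [-0.96  1.81 -0.46] T [ 0.12  0.05 -0.02] w 0.0001 cmd [0.6581 0.0782 0.26   1.5919] psi 91.21
```

View pics/s8.png

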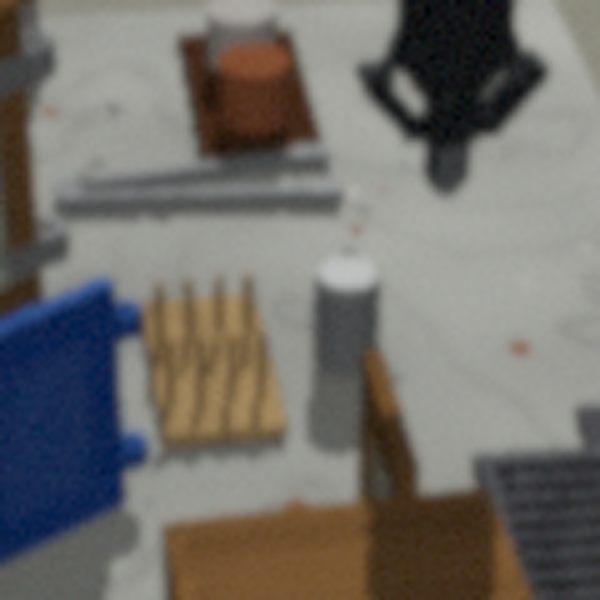

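View pics/t8.png

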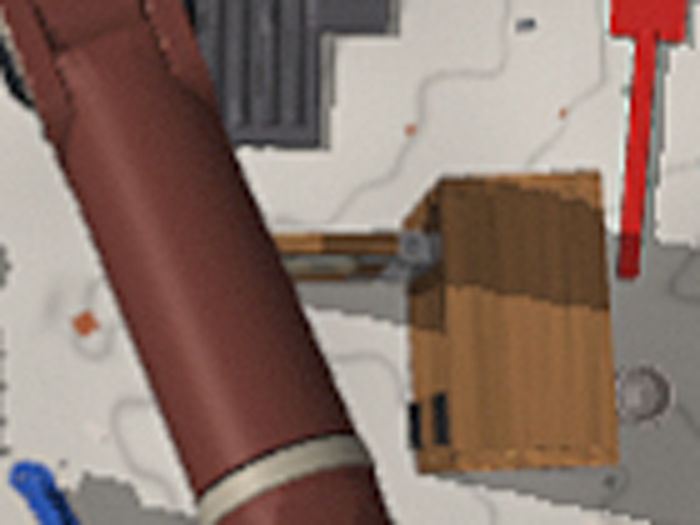

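```bash
cat > arc.py <<'E'
from g import *
def P(phi,r=.105,gap=0,psi=np.radians(91.2)):
    f=np.radians(phi);d=np.array([np.cos(f),np.sin(f)]);n=np.array([np.sin(f),-np.cos(f)])
    X,Y=ax(psi);h=.0145*abs(n@Y)+.011*abs(n@X)
    return np.array([.602,-.1247])+r*d+(.007+h+gap)*n
E
python3 - <<'E'
from arc import *
X,Y=ax(1.5919)
for phi in list(range(92,182,6))+[182.6]:
    p=P(phi); print(phi,p.round(4))
E
python3 g.py goto .655 -.019 .26 91.2
```

```text
92 [ 0.62  -0.019]
98 [ 0.6099 -0.0176]
104 [ 0.5995 -0.0171]
110 [ 0.5889 -0.0177]
116 [ 0.5782 -0.0195]
122 [ 0.5676 -0.0224]
128 [ 0.5572 -0.0264]
134 [ 0.5471 -0.0317]
140 [ 0.5375 -0.0382]
146 [ 0.5286 -0.0458]
152 [ 0.5204 -0.0545]
158 [ 0.5132 -0.0642]
164 [ 0.5071 -0.0748]
170 [ 0.5022 -0.0862]
176 [ 0.4986 -0.0982]
182.6 [ 0.4963 -0.1111]
total tx -0.0971 ty -0.0052 tz -0.0000 spin 0.0002  len 0.097
```

Call:
play_rows([
  {"tx": -0.035, "ty": -0.002, "tz": 0, "spin": 0, "hand": 255},
  {"tx": -0.07, "ty": -0.004, "tz": 0, "spin": 0, "hand": 255},
  {"tx": -0.097, "ty": -0.005, "tz": 0.01, "spin": 0, "hand": 255},
  {"tx": -0.097, "ty": -0.005, "tz": 0.04, "spin": 0, "hand": 255},
  {"tx": -0.097, "ty": -0.005, "tz": 0.07, "spin": 0, "hand": 255},
])

```text
clock: 11.4
tcp_pos: [0.6562, -0.0252, 0.1912]
ee_rot: [0.003, 0.703, 0.711, 0.001]
contact_force: [0.2, 0.4, -0.2]
grip_width: 0.0002
```

Call:
play_rows([
  {"tx": 0, "ty": 0, "tz": 0, "spin": 0, "hand": 255},
  {"tx": 0, "ty": -0.01, "tz": 0, "spin": 0, "hand": 255},
  {"tx": 0, "ty": -0.02, "tz": 0, "spin": 0, "hand": 255},
  {"tx": 0, "ty": -0.026, "tz": 0, "spin": 0, "hand": 255},
  {"tx": 0, "ty": -0.031, "tz": 0, "spin": 0, "hand": 255},
])

```text
clock: 11.82
tcp_pos: [0.6241, -0.02, 0.1915]
ee_rot: [0.001, 0.7, 0.714, 0.001]
contact_force: [0.6, -0.4, 0.3]
grip_width: 0.0001
```

```bash
python3 g.py did -.097 -.005 .07 0 did 0 -.031 0 0 st goto .6099 -.0176 .19 91.2 goto .5782 -.0195 .19 91.2; python3 -c "
from h import *
shot('side','s9',(180,100,300,220),5)"
```

```text
t 11.82 tcp [ 0.6241 -0.02    0.1915] psi 91.17 tilt [ 0.0022 -0.0005] F [ 0.59 -0.36  0.28] T [-0.02  0.01 -0.01] w 0.0001 cmd [ 0.6242 -0.0196  0.19    1.5919] psi 91.21
total tx 0.0023 ty -0.0142 tz -0.0000 spin 0.0002  len 0.014
total tx 0.0010 ty -0.0460 tz -0.0000 spin 0.0002  len 0.046
```

View pics/s9.png

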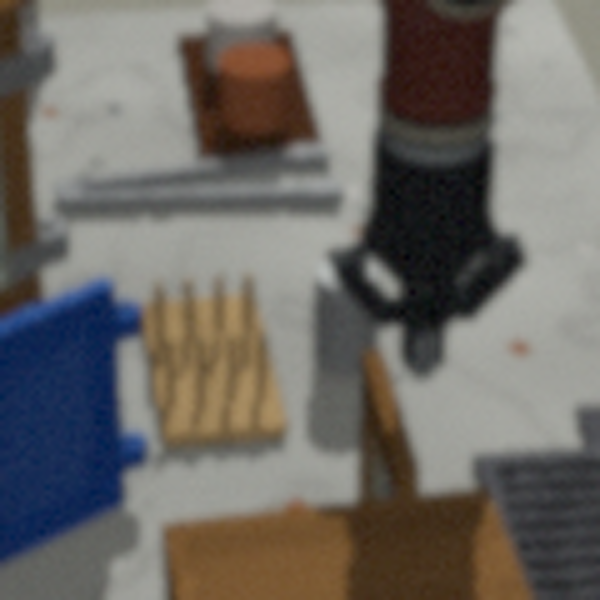

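Call:
play_rows([
  {"tx": 0.001, "ty": -0.006, "tz": 0, "spin": 0, "hand": 255},
  {"tx": 0.002, "ty": -0.012, "tz": 0, "spin": 0, "hand": 255},
  {"tx": 0.002, "ty": -0.02, "tz": 0, "spin": 0, "hand": 255},
  {"tx": 0.002, "ty": -0.028, "tz": 0, "spin": 0, "hand": 255},
  {"tx": 0.002, "ty": -0.036, "tz": 0, "spin": 0, "hand": 255},
])

```text
clock: 12.28
tcp_pos: [0.5868, -0.0182, 0.1898]
ee_rot: [-0.0, 0.7, 0.715, -0.0]
contact_force: [0.0, 0.2, 0.1]
grip_width: -0.0003
```

```bash
python3 g.py did .002 -.036 0 0 st goto .5676 -.0224 .19 91.2 goto .5471 -.0317 .19 91.2; python3 -c "
from h import *
shot('side','s10',(180,100,300,220),5)"
```

```text
t 12.28 tcp [ 0.5868 -0.0182  0.1898] psi 91.22 tilt [-0.0003 -0.    ] F [0.01 0.19 0.09] T [-0.01  0.03 -0.01] w -0.0003 cmd [ 0.5881 -0.0183  0.19    1.5919] psi 91.21
total tx -0.0036 ty -0.0206 tz -0.0000 spin 0.0002  len 0.021
total tx -0.0125 ty -0.0413 tz -0.0000 spin 0.0002  len 0.043
```

View pics/s10.png

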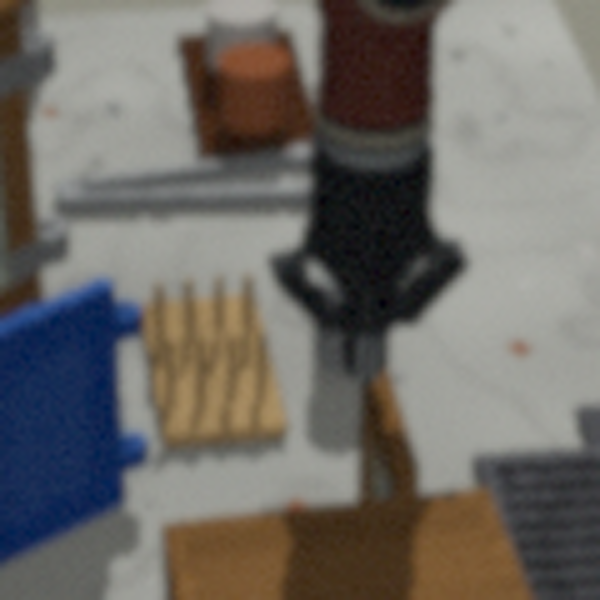

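```bash
python3 - <<'E'
from h import *
def pr(P): return ((proj("side",P)+.5-[180,100])*5).round(0).tolist()
print("tip",pr([.587,-.018,.19]))
for phi in(85,91.2,100,110,115):
    f=np.radians(phi);d=np.array([np.cos(f),np.sin(f)])
    print(phi,[pr([*(np.array([.602,-.1247])+r*d),z])[0] for r,z in((.012,.212),(.142,.212),(.105,.212),(.142,.012))])
E
python3 -c "
from h import *
crop('s10',(235,150,275,205),12,'z1')
shot('top','t10',(220,130,360,235),5)
"
```

```text
tip [[361.0, 410.0]]
85 [[412.0, 472.0], [394.0, 349.0], [399.0, 382.0], [383.0, 573.0]]
91.2 [[410.0, 472.0], [371.0, 350.0], [382.0, 383.0], [362.0, 575.0]]
100 [[407.0, 472.0], [340.0, 354.0], [358.0, 386.0], [333.0, 579.0]]
110 [[404.0, 473.0], [305.0, 362.0], [332.0, 392.0], [302.0, 588.0]]
115 [[403.0, 474.0], [289.0, 368.0], [320.0, 397.0], [287.0, 593.0]]
```

View pics/z1.png

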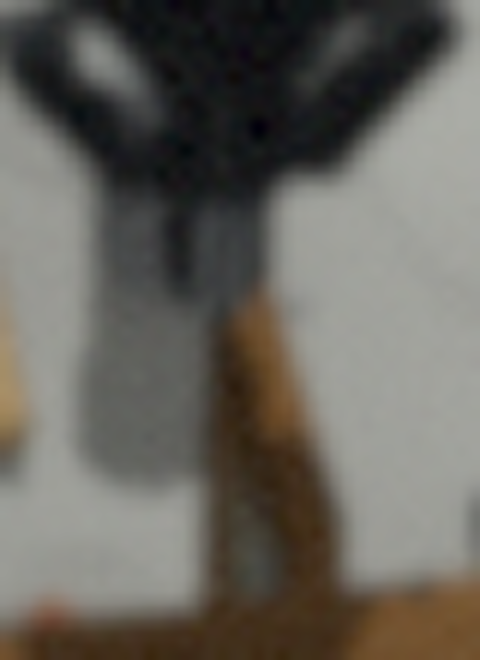

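View pics/t10.png

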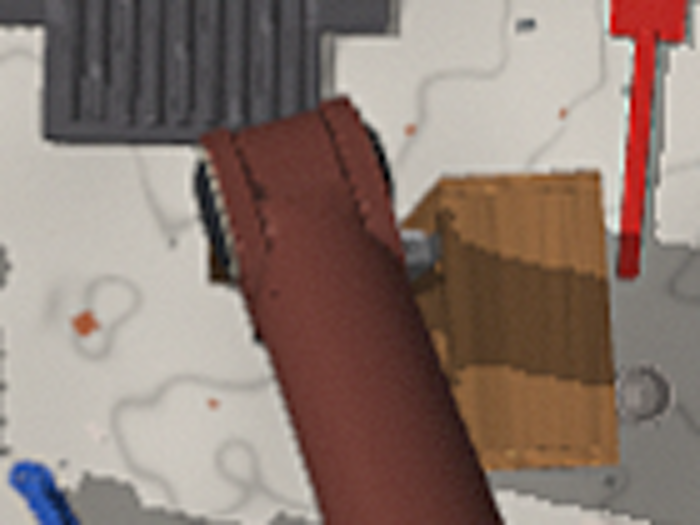

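Call:
play_rows([
  {"tx": 0, "ty": 0, "tz": -0.015, "spin": 0, "hand": 255},
  {"tx": 0, "ty": 0.03, "tz": -0.015, "spin": 0, "hand": 255},
  {"tx": 0, "ty": 0.05, "tz": -0.01, "spin": 0, "hand": 255},
  {"tx": 0, "ty": 0.05, "tz": 0.01, "spin": 0, "hand": 255},
  {"tx": 0, "ty": 0.05, "tz": 0.025, "spin": 0, "hand": 255},
])

```text
clock: 12.8
tcp_pos: [0.6392, -0.0171, 0.1641]
ee_rot: [0.0, 0.7, 0.714, 0.001]
contact_force: [-0.3, -0.2, -0.4]
grip_width: -0.0002
```

```bash
python3 g.py did 0 .05 .025 0 st; python3 -c "
from h import *
shot('side','s11',(180,100,300,220),5)
print((proj('side',manip.state()['tcp_pos'])+.5-[180,100])*5)"
```

```text
t 12.80 tcp [ 0.6392 -0.0171  0.1641] psi 91.18 tilt [0.0017 0.0005] F [-0.27 -0.16 -0.44] T [-0.02  0.04 -0.01] w -0.0002 cmd [ 0.6381 -0.0173  0.165   1.5919] psi 91.21
[[431.91546206 439.21256538]]
```

View pics/s11.png

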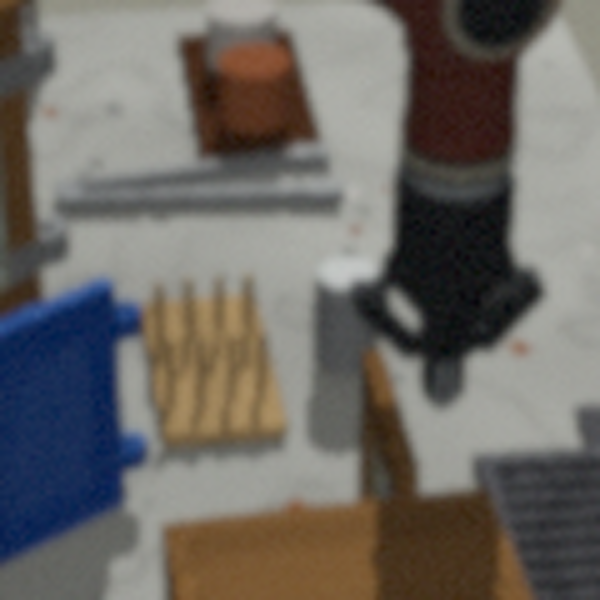

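Call:
play_rows([
  {"tx": 0, "ty": -0.01, "tz": 0, "spin": 0, "hand": 255},
  {"tx": 0, "ty": -0.018, "tz": 0, "spin": 0, "hand": 255},
  {"tx": 0, "ty": -0.024, "tz": 0, "spin": 0, "hand": 255},
  {"tx": 0, "ty": -0.028, "tz": 0, "spin": 0, "hand": 255},
  {"tx": 0, "ty": -0.032, "tz": 0, "spin": 0, "hand": 255},
])

```text
clock: 13.27
tcp_pos: [0.6058, -0.0179, 0.1657]
ee_rot: [0.001, 0.7, 0.714, 0.001]
contact_force: [0.3, -0.0, 0.2]
grip_width: 0.0001
```

```bash
python3 g.py did 0 -.032 0 0 st; python3 -c "
from h import *
shot('side','s12',(180,100,300,220),5)
print((proj('side',manip.state()['tcp_pos'])+.5-[180,100])*5)"
```

```text
t 13.27 tcp [ 0.6058 -0.0179  0.1657] psi 91.20 tilt [ 0.0016 -0.0001] F [ 0.3  -0.01  0.22] T [-0.05 -0.06  0.01] w 0.0001 cmd [ 0.6061 -0.0179  0.165   1.5919] psi 91.21
[[386.53278628 436.89923986]]
```

View pics/s12.png

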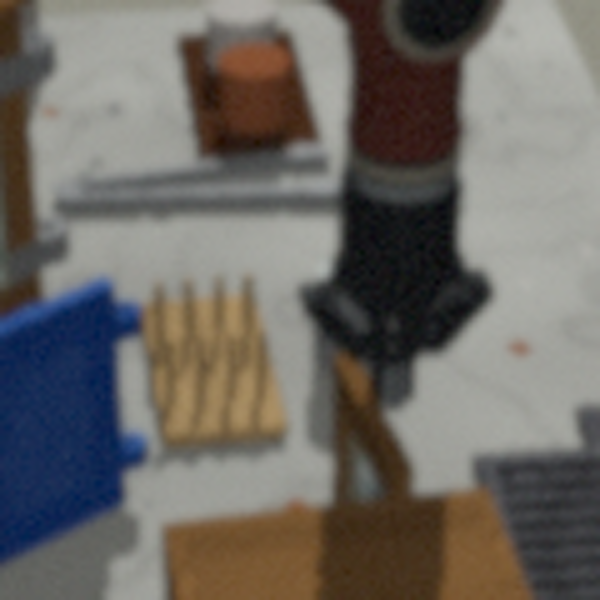

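```bash
for q in ".5995 -.0171" ".5889 -.0177" ".5782 -.0195" ".5676 -.0224" ".5572 -.0264" ".5471 -.0317" ".5375 -.0382" ".5286 -.0458" ".5204 -.0545" ".5132 -.0642"; do python3 g.py goto $q .165 91.2; done
```

```text
total tx 0.0010 ty -0.0066 tz -0.0000 spin 0.0002  len 0.007
total tx 0.0006 ty -0.0172 tz -0.0000 spin 0.0002  len 0.017
total tx -0.0010 ty -0.0280 tz -0.0000 spin 0.0002  len 0.028
total tx -0.0036 ty -0.0386 tz -0.0000 spin 0.0002  len 0.039
total tx -0.0074 ty -0.0491 tz -0.0000 spin 0.0002  len 0.050
total tx -0.0125 ty -0.0593 tz -0.0000 spin 0.0002  len 0.061
total tx -0.0188 ty -0.0690 tz -0.0000 spin 0.0002  len 0.072
total tx -0.0262 ty -0.0781 tz -0.0000 spin 0.0002  len 0.082
total tx -0.0347 ty -0.0865 tz -0.0000 spin 0.0002  len 0.093
total tx -0.0443 ty -0.0939 tz -0.0000 spin 0.0002  len 0.104
```

Call:
play_rows([
  {"tx": 0.001, "ty": -0.007, "tz": 0, "spin": 0, "hand": 255},
  {"tx": 0.001, "ty": -0.017, "tz": 0, "spin": 0, "hand": 255},
  {"tx": -0.001, "ty": -0.028, "tz": 0, "spin": 0, "hand": 255},
  {"tx": -0.004, "ty": -0.039, "tz": 0, "spin": 0, "hand": 255},
  {"tx": -0.007, "ty": -0.049, "tz": 0, "spin": 0, "hand": 255},
])

```text
clock: 13.73
tcp_pos: [0.5562, -0.0257, 0.165]
ee_rot: [0.0, 0.699, 0.715, 0.0]
contact_force: [-0.8, 0.3, -0.1]
grip_width: 0.0003
```

```bash
python3 g.py did -.007 -.049 0 0 st; python3 -c "
from h import *
shot('side','s13',(180,100,300,220),5)
shot('top','t13',(220,130,360,235),5)"
```

```text
t 13.73 tcp [ 0.5562 -0.0257  0.165 ] psi 91.23 tilt [0.0003 0.0001] F [-0.78  0.34 -0.13] T [-0.02 -0.03  0.03] w 0.0003 cmd [ 0.5573 -0.026   0.165   1.5919] psi 91.21
```

View pics/s13.png

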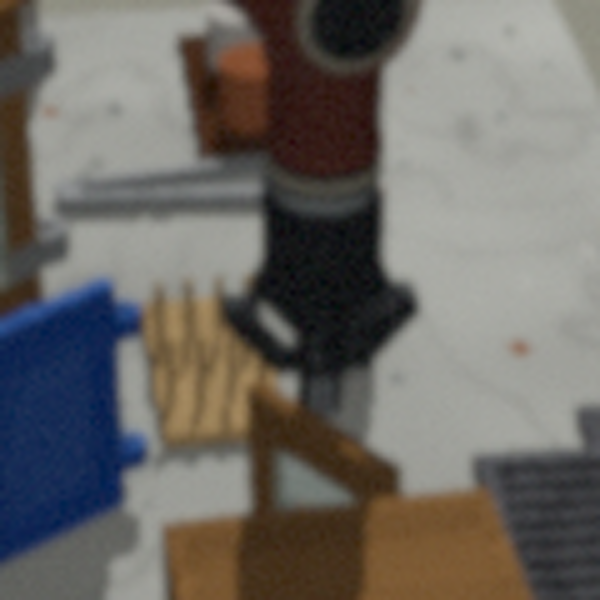

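View pics/t13.png

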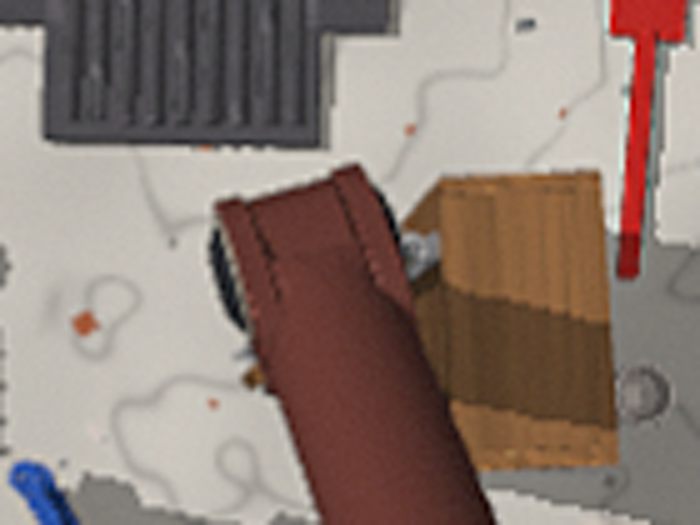

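```bash
for q in ".5471 -.0317" ".5375 -.0382" ".5286 -.0458" ".5204 -.0545" ".5132 -.0642" ".5071 -.0748" ".5022 -.0862" ".4986 -.0982"; do python3 g.py goto $q .165 91.2; done
```

```text
total tx -0.0055 ty -0.0103 tz -0.0000 spin 0.0002  len 0.012
total tx -0.0118 ty -0.0200 tz -0.0000 spin 0.0002  len 0.023
total tx -0.0192 ty -0.0291 tz -0.0000 spin 0.0002  len 0.035
total tx -0.0277 ty -0.0375 tz -0.0000 spin 0.0002  len 0.047
total tx -0.0373 ty -0.0449 tz -0.0000 spin 0.0002  len 0.058
total tx -0.0478 ty -0.0512 tz -0.0000 spin 0.0002  len 0.070
total tx -0.0590 ty -0.0564 tz -0.0000 spin 0.0002  len 0.082
total tx -0.0710 ty -0.0602 tz -0.0000 spin 0.0002  len 0.093
```

Call:
play_rows([
  {"tx": -0.0055, "ty": -0.01, "tz": 0, "spin": 0, "hand": 255},
  {"tx": -0.012, "ty": -0.02, "tz": 0, "spin": 0, "hand": 255},
  {"tx": -0.019, "ty": -0.029, "tz": 0, "spin": 0, "hand": 255},
  {"tx": -0.028, "ty": -0.0375, "tz": 0, "spin": 0, "hand": 255},
  {"tx": -0.037, "ty": -0.045, "tz": 0, "spin": 0, "hand": 255},
])

```text
clock: 14.25
tcp_pos: [0.5124, -0.0644, 0.1649]
ee_rot: [0.0, 0.7, 0.715, 0.0]
contact_force: [-0.1, -0.0, 0.8]
grip_width: -0.0001
```

```bash
python3 g.py did -.037 -.045 0 0 st; for q in ".5071 -.0748" ".5022 -.0862" ".4986 -.0982" ".4963 -.1111"; do python3 g.py goto $q .165 91.2; done; python3 -c "
from h import *
shot('side','s14',(180,100,300,220),5)
shot('top','t14',(220,130,360,235),5)"
```

```text
t 14.25 tcp [ 0.5124 -0.0644  0.1649] psi 91.22 tilt [0.0004 0.0001] F [-0.11 -0.03  0.79] T [-0.   -0.08 -0.04] w -0.0001 cmd [ 0.5131 -0.0639  0.165   1.5919] psi 91.21
total tx -0.0108 ty -0.0062 tz -0.0000 spin 0.0002  len 0.012
total tx -0.0220 ty -0.0114 tz -0.0000 spin 0.0002  len 0.025
total tx -0.0340 ty -0.0152 tz -0.0000 spin 0.0002  len 0.037
total tx -0.0468 ty -0.0178 tz -0.0000 spin 0.0002  len 0.050
```

View pics/s14.png

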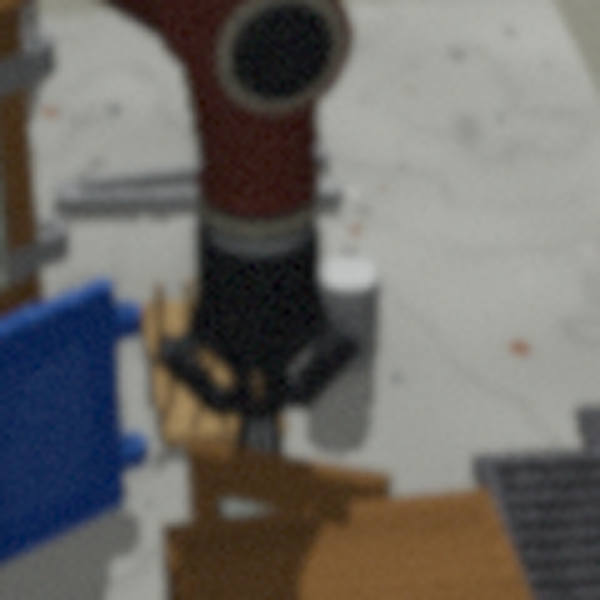

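View pics/t14.png

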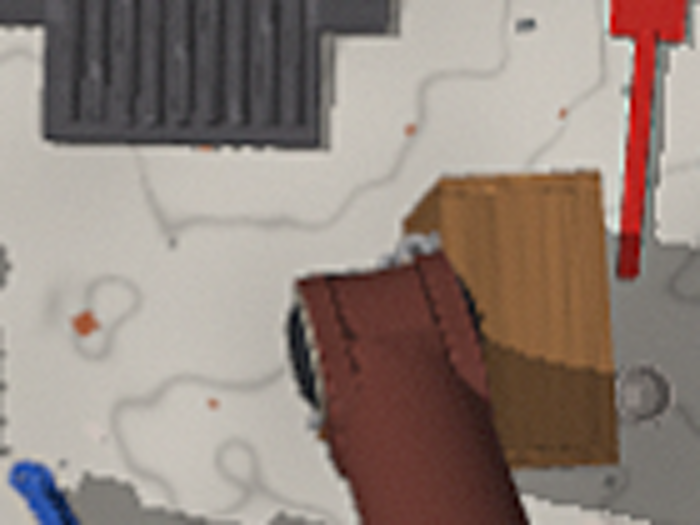

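Call:
play_rows([
  {"tx": -0.006, "ty": -0.003, "tz": 0, "spin": 0, "hand": 255},
  {"tx": -0.012, "ty": -0.007, "tz": 0, "spin": 0, "hand": 255},
  {"tx": -0.019, "ty": -0.01, "tz": 0, "spin": 0, "hand": 255},
  {"tx": -0.026, "ty": -0.013, "tz": 0, "spin": 0, "hand": 255},
  {"tx": -0.032, "ty": -0.015, "tz": 0, "spin": 0, "hand": 255},
])

```text
clock: 14.77
tcp_pos: [0.498, -0.0971, 0.1647]
ee_rot: [-0.0, 0.7, 0.714, -0.0]
contact_force: [1.0, 0.1, -0.0]
grip_width: -0.0002
```

Call:
play_rows([
  {"tx": -0.003, "ty": -0.001, "tz": 0, "spin": 0, "hand": 255},
  {"tx": -0.006, "ty": -0.002, "tz": 0, "spin": 0, "hand": 255},
  {"tx": -0.009, "ty": -0.002, "tz": 0, "spin": 0, "hand": 255},
  {"tx": -0.011, "ty": -0.002, "tz": 0, "spin": 0, "hand": 255},
])

```text
clock: 15.1
tcp_pos: [0.4966, -0.1074, 0.1648]
ee_rot: [-0.0, 0.7, 0.715, 0.0]
contact_force: [-0.6, 0.4, -0.8]
grip_width: -0.0
```

```bash
python3 g.py did -.032 -.015 0 0 did -.011 -.002 0 0 st;  python3 -c "
from h import *
shot('side','s15',(180,100,300,220),5)"
```

```text
t 15.10 tcp [ 0.4966 -0.1074  0.1648] psi 91.21 tilt [-0.0001  0.0002] F [-0.64  0.35 -0.84] T [0.05 0.02 0.  ] w -0.0000 cmd [ 0.497  -0.1073  0.165   1.5919] psi 91.21
```

View pics/s15.png

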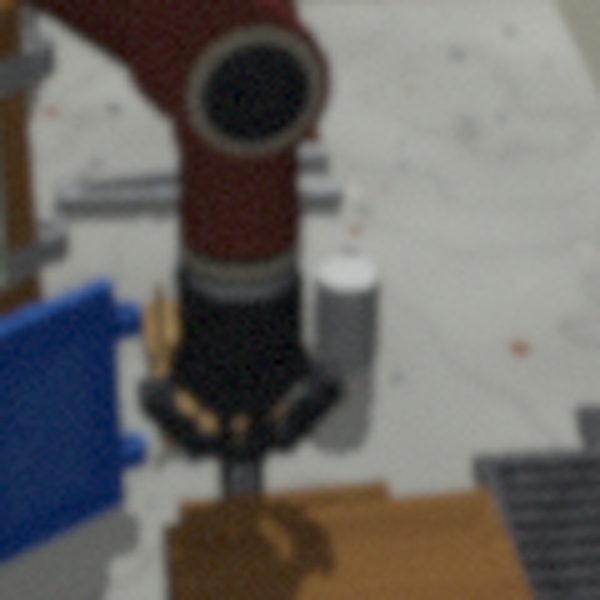

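Continue in 1 mm steps until the stop pads are felt.

Call:
play_rows([
  {"tx": -0.001, "ty": 0, "tz": 0, "spin": 0, "hand": 255},
  {"tx": -0.002, "ty": 0, "tz": 0, "spin": 0, "hand": 255},
  {"tx": -0.003, "ty": 0, "tz": 0, "spin": 0, "hand": 255},
  {"tx": -0.003, "ty": 0, "tz": 0, "spin": 0, "hand": 255},
])

```text
clock: 15.48
tcp_pos: [0.4968, -0.1102, 0.1648]
ee_rot: [0.0, 0.7, 0.715, 0.0]
contact_force: [0.0, -0.1, 0.1]
grip_width: 0.0002
```

Call:
play_rows([
  {"tx": -0.001, "ty": 0, "tz": 0, "spin": 0, "hand": 255},
  {"tx": -0.002, "ty": 0, "tz": 0, "spin": 0, "hand": 255},
  {"tx": -0.002, "ty": 0, "tz": 0, "spin": 0, "hand": 255},
])

```text
clock: 15.73
tcp_pos: [0.4967, -0.1108, 0.1648]
ee_rot: [-0.001, 0.699, 0.715, 0.001]
contact_force: [-0.2, 2.9, 0.2]
grip_width: 0.0001
```

```bash
python3 g.py did -.003 0 0 0 did -.002 0 0 0 st
```

```text
t 15.73 tcp [ 0.4967 -0.1108  0.1648] psi 91.26 tilt [-0.0001  0.0019] F [-0.17  2.85  0.21] T [ 0.64  0.04 -0.  ] w 0.0001 cmd [ 0.4971 -0.1123  0.165   1.5919] psi 91.21
```

Call:
play_rows([
  {"tx": -0.001, "ty": 0, "tz": 0, "spin": 0, "hand": 255},
  {"tx": -0.001, "ty": 0, "tz": 0, "spin": 0, "hand": 255},
  {"tx": -0.001, "ty": 0, "tz": 0, "spin": 0, "hand": 255},
])

```text
clock: 15.98
tcp_pos: [0.4967, -0.1108, 0.1648]
ee_rot: [-0.001, 0.699, 0.715, 0.001]
contact_force: [-0.7, 5.6, 0.3]
grip_width: -0.0002
```

```bash
python3 g.py did -.001 0 0 0 st
```

```text
t 15.98 tcp [ 0.4967 -0.1108  0.1648] psi 91.31 tilt [-0.0002  0.0029] F [-0.74  5.61  0.32] T [1.08 0.16 0.01] w -0.0002 cmd [ 0.4971 -0.1133  0.165   1.5919] psi 91.21
```

Firm against the stop pads. Backing off slowly, then up and away for a clear look.

Call:
play_rows([
  {"tx": 0.001, "ty": 0, "tz": 0, "spin": 0, "hand": 255},
  {"tx": 0.003, "ty": 0, "tz": 0, "spin": 0, "hand": 255},
  {"tx": 0.01, "ty": 0, "tz": 0, "spin": 0, "hand": 255},
  {"tx": 0.025, "ty": 0, "tz": 0, "spin": 0, "hand": 255},
  {"tx": 0.05, "ty": 0, "tz": -0.01, "spin": 0, "hand": 255},
])

```text
clock: 16.4
tcp_pos: [0.4945, -0.0667, 0.1732]
ee_rot: [-0.0, 0.702, 0.712, -0.002]
contact_force: [-0.3, 0.0, -0.1]
grip_width: 0.0003
```

Call:
play_rows([
  {"tx": 0.025, "ty": 0, "tz": -0.03, "spin": 0, "hand": 255},
  {"tx": 0.06, "ty": 0, "tz": -0.06, "spin": 0, "hand": 255},
  {"tx": 0.1, "ty": 0, "tz": -0.09, "spin": 0, "hand": 255},
  {"tx": 0.14, "ty": 0, "tz": -0.1, "spin": 0, "hand": 255},
  {"tx": 0.17, "ty": 0, "tz": -0.1, "spin": 0, "hand": 255},
])

```text
clock: 16.82
tcp_pos: [0.4942, 0.1075, 0.2782]
ee_rot: [0.003, 0.701, 0.713, 0.002]
contact_force: [0.7, 0.5, -0.5]
grip_width: 0.0
```

```bash
python3 g.py did .05 0 -.01 0 did .17 0 -.1 0 st; python3 -c "
from h import *
shot('side','s16')
shot('top','t16')
crop('s16',(200,170,300,290),5,'s16z');crop('t16',(285,150,355,235),7,'t16z')"
```

```text
t 16.82 tcp [0.4942 0.1075 0.2782] psi 91.01 tilt [ 0.0076 -0.0006] F [ 0.68  0.5  -0.45] T [ 0.03 -0.05 -0.01] w 0.0000 cmd [0.4925 0.1067 0.275  1.5919] psi 91.21
```

View pics/s16z.png

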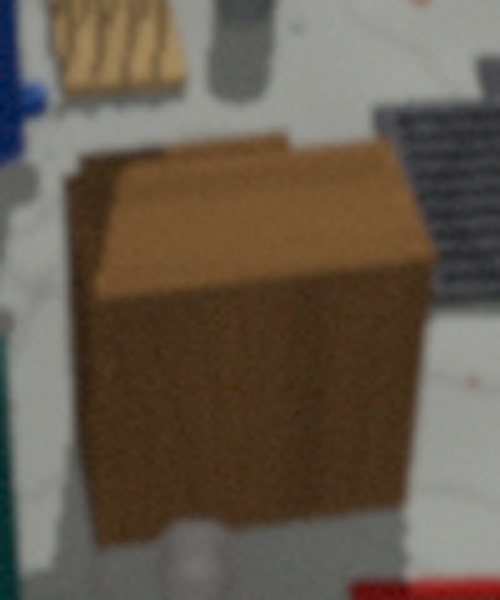

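View pics/t16z.png

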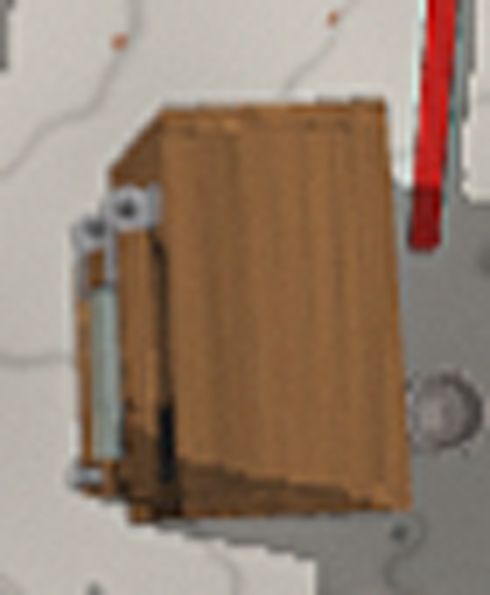

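View pics/t16.png

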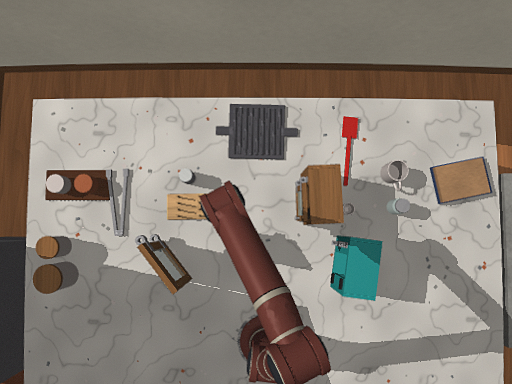

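```bash
python3 - <<'E'
from h import *
f=np.radians(182.6);d=np.array([np.cos(f),np.sin(f)]);n=np.array([np.sin(f),-np.cos(f)]);pin=np.array([.602,-.1247])
t=lambda P:((proj("top",P)+.5-[285,150])*7).round(0)[0]
s=lambda P:((proj("side",P)+.5-[200,170])*5).round(0)[0]
print("rings",t([*pin,.182]),t([*pin,.062]))
for dz in(0,.016): print("top corners dz",dz,[(t([*(pin+r*d+q*n),.212+dz]),s([*(pin+r*d+q*n),.212+dz])) for r in(.012,.142) for q in(.007,-.007)])
E
```

```text
rings [127. 204.] [ 99. 232.]
top corners dz 0 [(array([122., 222.]), array([292., 129.])), (array([151., 220.]), array([297., 143.])), (array([137., 491.]), array([ 82., 152.])), (array([166., 490.]), array([ 85., 166.]))]
top corners dz 0.016 [(array([126., 218.]), array([293., 109.])), (array([156., 216.]), array([298., 123.])), (array([141., 491.]), array([ 81., 131.])), (array([171., 489.]), array([ 85., 146.]))]
```

View pics/s16.png

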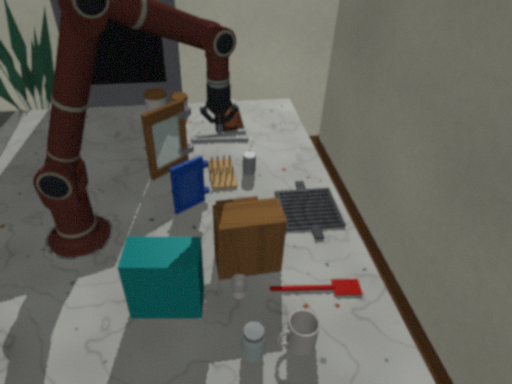

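Call:
play_rows([
  {"tx": 0, "ty": 0, "tz": 0, "spin": 0, "hand": 255},
  {"tx": 0, "ty": 0, "tz": 0, "spin": 0, "hand": 255},
  {"tx": 0, "ty": 0, "tz": 0, "spin": 0, "hand": 255},
])

```text
clock: 17.17
tcp_pos: [0.4923, 0.1044, 0.2742]
ee_rot: [0.0, 0.701, 0.713, -0.001]
contact_force: [-0.3, -0.7, 0.7]
grip_width: 0.0001
```

```bash
python3 g.py st; python3 -c "
from plant import ticket; print(ticket.hand_in())"
```

```text
t 17.17 tcp [0.4923 0.1044 0.2742] psi 91.00 tilt [-0.001  -0.0019] F [-0.29 -0.69  0.73] T [-0.03 -0.03 -0.05] w 0.0001 cmd [0.4925 0.1067 0.275  1.5919] psi 91.21
the job is handed in; nothing more can be done
None
```

The small wooden door is back on the brown cupboard, with both knuckles fully down on their pins and the door shut. I handed the job in at about 17 s.

- **Hanging:** I lifted the door from the rack and lowered it open onto the pins. It met no resistance until it reached the shoulder, at the height expected for home. The net force there was about 1 N up, roughly 4 N allowing for the door's weight.
- **Shutting:** I let go, then pushed the door shut with closed fingers until it rested on the stop pads at about 5.6 N, where the geometry predicted. I then backed off and left the arm clear.
- **Last checks:** In the final pictures the door's top corners and both knuckle rings fall within about 1 pixel of the home-and-shut prediction. If the door were sitting on the pin tips, its top corners would be 4 pixels off. The other items are where they were, and the force on the tool was near zero.

**What disagreed:**
- **Refused move:** My first move call was refused, apparently because it left out `spin`. The next call then ran sideways at the starting height, near the turquoise cupboard, but the force stayed near zero.
- **Fingertip height:** The side camera showed the shut fingertips about 25 mm higher than the reported tool point. My first closing push therefore passed over the door without contact, and I repeated it 25 mm lower.

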